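# Load the solder feeder and start its retaining nut

### The job

Load the solder feeder: lift every small solder reel on the wooden rack up off its post and stack them all on the feeder's spindle, then put the loose hex nut on top of the spindle's thread, back it off anticlockwise (seen from above) until it drops into the thread, and run it down clockwise by at least a third of a turn so that it cannot come off. Last of all, turn the feeder's selector clockwise to its third click from off, and leave the other things on the bench where they are.

Things in the scene. Friction and masses are not known exactly. Their poses are not given: they have to be found in the camera images.
- reel_a_mid (a point): small white solder reel, a flat ring 56 to 60 mm across (slightly eight-sided), 13 mm high, bore 30 mm, about 100 g. Three or four of the four reels are there; an absent one reads None. The point is its centre, half-way up; z is its axis. At the start it lies level and loosely round a post of the rack
- reel_b_mid (a point): small white solder reel, a flat ring 56 to 60 mm across (slightly eight-sided), 13 mm high, bore 30 mm, about 100 g. Three or four of the four reels are there; an absent one reads None. The point is its centre, half-way up; z is its axis. At the start it lies level and loosely round a post of the rack
- reel_c_mid (a point): small white solder reel, a flat ring 56 to 60 mm across (slightly eight-sided), 13 mm high, bore 30 mm, about 100 g. Three or four of the four reels are there; an absent one reads None. The point is its centre, half-way up; z is its axis. At the start it lies level and loosely round a post of the rack
- reel_d_mid (a point): small white solder reel, a flat ring 56 to 60 mm across (slightly eight-sided), 13 mm high, bore 30 mm, about 100 g. Three or four of the four reels are there; an absent one reads None. The point is its centre, half-way up; z is its axis. At the start it lies level and loosely round a post of the rack
- rack_mid (a point): wooden reel rack, fixed: board 85 x 320 mm, 12 mm thick, with four upright posts 78 mm apart in a row: each a round step 38 mm across, 24 mm high, on which a reel rests (36 mm above the table), and on it a pin 18 mm across, 40 mm high. The point lies half-way between the middle two posts at the level of the steps; y runs along the row, x across it
- feeder_mid (a point): solder feeder, fixed: a grey housing 130 x 270 x 40 mm (along its x and y, and high) with an upright aluminium spindle near the +y end and a black selector knob near the -y end. The point is the middle of the housing's top face
- spindle_seat (a point): the point on the spindle's axis on top of its foot collar (40 mm across, 20 mm above the housing), where the lowest reel rests. Core of the spindle 16 mm across, thread 24 mm. The tip stands 97 mm above this point, so keep the palm above that; a reel let go round the spindle slides down by itself. x, y are the housing's
- spindle_crest (a point): the point on the spindle's axis at the thread's crest, 72 mm above the seat. Right-hand, three starts, 18 mm down per clockwise turn, a shoulder about 15 mm below. The crest is a flat ring with three gaps 120 degrees apart (unknown angle) and behind each gap a stop 3 mm high. A nut set on it has its centre about 11.5 mm above this point (14.5 mm if on the stops)
- spindle_tip (a point): the coned tip of the spindle, 25 mm above the crest. A nut on the crest turned clockwise only meets the stops; anticlockwise, within 120 degrees, its lugs come against the stops over the gaps and it drops in when let down (hold it level: a tilted nut is cross-threaded): its centre is then 5 to 7 mm above the crest point, and clockwise runs it down (6 mm per third of a turn). Let go, it stays where it is
- nut_mid (a point): black hex nut, loose, lying flat: 44 mm across flats, 51 mm over corners, 26 mm high, about 60 g; wide bore with a collar inside at its upper end and three lugs at its lower end, both leaving 18 mm free. The point is its centre, half-way up; z is its axis, up; x points square to a flat (the flats face every 60 degrees)
- selector_grip (a point): black selector knob on the feeder, upright axis: a bar 44 mm long, 14 mm wide, 32 mm high. The point lies on its axis 12 mm below the bar's top, 72 mm above the table; x runs along the bar, whose -x end bears the white pointer line. When off, the bar lies along the housing's x with the pointer to its -x side, at the first of six white ticks
- selector (a joint): angle of the selector, rad: 0 is off, growing clockwise seen from above, a click every 0.5236 (30 degrees) up to 2.618; third click = 1.571, a quarter turn from off. When let go it snaps into the nearest click (about 0.1 N m to pass one). At the start it stands at off or at the first click
- screwdriver_mid (a point): screwdriver lying on the bench, 170 mm long, loose, to be left alone; the point is its middle
- flux_tin_mid (a point): small flat tin 48 mm across, 30 mm high, loose, to be left alone; the point is its centre
- big_reel_mid (a point): large metal solder reel 64 mm across and 56 mm high standing on the bench, loose, to be left alone; the point is its centre

How it is judged (in metres and radians):
On the way, in this order (a step that is already met when the one before it is completed fails the run):
1. every small reel present is stacked on the spindle (horizontal distance between each of reel_a_mid, reel_b_mid, reel_c_mid, reel_d_mid and spindle_seat below 0.011 m and z of reel_a_mid in the frame of spindle_seat between 0.002 and 0.052 m and z of reel_b_mid in the frame of spindle_seat between 0.002 and 0.052 m and z of reel_c_mid in the frame of spindle_seat between 0.002 and 0.052 m and z of reel_d_mid in the frame of spindle_seat between 0.002 and 0.052 m), for 0.2 s.
2. the nut has dropped into the thread and has been run down by at least about a quarter turn (horizontal distance between nut_mid and spindle_crest below 0.005 m and z of nut_mid in the frame of spindle_crest between -0.015 and 0.002 m and angle between nut_mid's own z axis and vertical below 0.15 rad), for 0.2 s.
3. the selector stands at its third click (value of joint selector between 1.45 and 1.69 rad), for 0.2 s.
At the end, for the whole second after the job is handed in: Every reel present on the spindle (within 11 mm of its axis, centre 2 to 52 mm above the seat), nut in the thread (within 5 mm of the axis, level within 0.15 rad, centre less than 2 mm above the crest point), selector within 0.12 rad of the third click, nut and reels at rest (all of step 1 and all of step 2 and all of step 3 and linear speed of nut below 0.02 m/s and angular speed of nut below 0.3 rad/s and linear speed of each of reel_a, reel_b, reel_c, reel_d below 0.03 m/s); the robot touches nothing.
It fails at once if another thing on the bench is moved by more than 4 cm (distance of any of screwdriver_mid, flux_tin_mid, big_reel_mid from where it was at the start of the episode above 0.04 m).
Of reel_a, reel_b, reel_c, reel_d only 3 to 4 are there at a start; the rules pass over those that are not, and their reading is None.
At some moment in a run one of nut may be knocked a few centimetres aside while the robot is not near it.
It also fails if it takes over 210 s, if anything falls off the work surface, if the arm or the gripper's body presses on something with over 40 N, if the wrist force passes 120 N, or if a joint passes its speed limit or range.

### The arm

A 6-joint arm with a two-finger parallel gripper is mounted at the origin on the work surface. World frame = base frame: x ahead of the robot, y to its left, z up, the work surface at z = 0. Lengths are in mm, angles in rad, forces in N, time in s.
With the tool pointing down it reaches from about 275 to 1000 mm from the base axis. Payload 8.4 kg.
Tool frame: the origin (TCP) lies midway between the tips of the shut fingers; the grasp point (between the pads) lies 19 mm behind it; z points along the fingers, y is the line along which they close (so a half turn about z gives the same grasp; the last joint's range is limited). The gripper opens to 85 mm and grips with 20 to 120 N. Pads are 22 mm wide; open, the fingers measure 114 mm over their backs; the gripper's body (76 mm by 85 mm) begins 54 mm behind the grasp point. The pads swing forward as they close: fully open they stand 13 mm farther back than shut.
Start: joints at [1.325, 0.353, 1.633, -0, 1.155, -0.002], TCP at [150.868, 606.52, 231.281] pointing down, gripper open.
Joint ranges: [-2.63, 2.63], [-0.92, 2.1], [0.06, 2.66], [-1.3, 4.44], [0, 2.69], [-3.02, 3.02]. Speed limits (rad/s): [2.22, 2.22, 2.79, 3.14, 3.14, 3.14].

### API

Orientations are given as [roll, pitch, yaw] about the fixed x, y, z axes, in that order (R = Rz(yaw) Ry(pitch) Rx(roll)).
In Python, from rig import r gives the robot as it stands.
- The arm moves only by the shell command python3 -m inch 'ROWS' [OPENING] [FORCE]. ROWS is JSON, a list that holds one entry, the list of rows, each a list of 6 numbers: the shift along the tool's x, y, z scaled (see below), then the turn, a rotation vector about the tool's x, y, z scaled (see below). In form: [[[tx, ty, tz, wx, wy, wz], ...]]. A call has 1 to 8 rows; each row is the pose to reach, as a shift and turn from the pose commanded when the call began, along the tool's axes at that moment, turning the shorter way round; what a row does not reach only later rows make up. The controller multiplies each number of a shift by 20 cm and each number of a turn by pi rad. A row lasts 1/12 s, in which the tool goes at most 41.7 mm and 7.16 degrees, less where a joint would pass 70% of its speed; a pose out of reach is approached as far as the arm can. A call with a number of a shift or a turn outside -1 to 1 is refused whole. A call with a gripper value outside its range is refused whole. OPENING is the gripper's target within -1 to 1 (fully open at 1, half-way at 0, shut at -1), set as the call begins (- or left out, the last holds). The fingers move at their own pace and stop on an object; FORCE is the grip in N (left out, the last holds). Time passes only in rows, so rows that repeat a pose let the fingers close. It gives the time, the measured TCP pose, the force, the opening and the grip force at its end, in the units of the state.
- r.sense(): the state, without advancing time (a new reading comes with each control period).
- r.grab_frame(name): name is "scene" or "top"; returns the picture (384x512x3 uint8, red, green, blue); there is no depth.
- r.camera_info(name): a dict with "K" (3x3 intrinsics, pixels), "distortion" ([k1, k2, p1, p2, k3] as OpenCV has them; the pictures are not rectified), "rvec" (rotation vector, rad) and "tvec" (3), from world to camera coordinates, as OpenCV has them. Camera axes: x right, y down, z forward; pixel columns grow to the right and rows downward; lengths in mm; the calibration is good to about 2 mm. A picture is of the moment at which its call begins. camera_info takes no time and is no camera call.
- r.sign_off(): hands the job in; it is judged then, once.
The state is a dict: "clock": time; "qpos": joint angles; "qvel": joint speeds; "joint_efforts": joint torques, N m; "eef_pos": TCP position; "tcp_rot": TCP orientation; "contact_force": force on the tool from outside, world axes, zero at the start; "wrist_torque": the same for the moment, N m; "opening": opening from 0.0 (shut) to 1.0 (fully open); "grasp_force": force on a finger pad.
Only numpy, scipy, OpenCV 4.12 (cv2) and the standard library are available. Lean on these libraries where they do the work, as an engineer would, in place of code of your own. Each camera call takes 0.05 s, during which the arm holds its last target. There are 200 camera calls.

## Working session

There is one attempt and no reset: what is moved stays moved. The work goes in short steps, Python scripts to look and compute and a shell command to move; the robot and the scene stay as the last step left them, time stands still between calls to the robot, and variables do not carry over. Pictures are saved under pics/ and viewed, at most 14 in all, crops included, and the job is handed in when it is done.

```bash
ls; mkdir -p pics; python3 - <<'E'
from rig import r
import cv2
print(r.sense())
for n in("scene","top"):
    print(n,r.camera_info(n)); cv2.imwrite(f"pics/{n}0.png",r.grab_frame(n)[:,:,::-1])
E
```

```text
pics
{'clock': 0.0, 'qpos': array([ 1.32458045e+00,  3.53641535e-01,  1.63413017e+00,  1.56224786e-06,
        1.15519095e+00, -2.41392041e-03]), 'qvel': array([-1.28729284e-03,  5.46972449e-04, -1.19833675e-04,  9.77208318e-05,
       -3.64817478e-04,  7.95669452e-04]), 'joint_efforts': array([-6.19599123e-04, -6.05277872e+01, -3.42035437e+01,  1.75778939e-05,
        9.92881571e-03,  1.71470475e-05]), 'eef_pos': array([150.76451727, 606.0589133 , 230.56750533]), 'tcp_rot': array([-3.14022266e+00, -4.73545056e-06,  2.89779006e+00]), 'contact_force': array([-0.07558759,  0.86292383,  0.00272376]), 'wrist_torque': array([ 0.03346966, -0.04544533,  0.03784991]), 'grasp_force': 0.0, 'opening': 0.9997416151294467}
scene {'K': array([[351.05283998,   0.        , 253.48140154],
       [  0.        , 351.05283998, 193.03533011],
       [  0.        ,   0.        ,   1.        ]]), 'distortion': array([-0.04552187,  0.        ,  0.        ,  0.        ,  0.        ]), 'rvec': array([ 2.27515962,  0.92201805, -0.33753078]), 'tvec': array([-420.84224329, -199.72823436, 1379.06231586])}
top {'K': array([[407.82104812,   0.        , 259.06437308],
       [  0.        , 407.82104812, 191.3142625 ],
       [  0.        ,   0.        ,   1.        ]]), 'distortion': array([-0.07656174,  0.        ,  0.        ,  0.        ,  0.        ]), 'rvec': array([ 2.1711662 , -2.20533916,  0.06938325]), 'tvec': array([  48.38620263,  545.59674384, 1063.76686538])}
```

View pics/scene0.png

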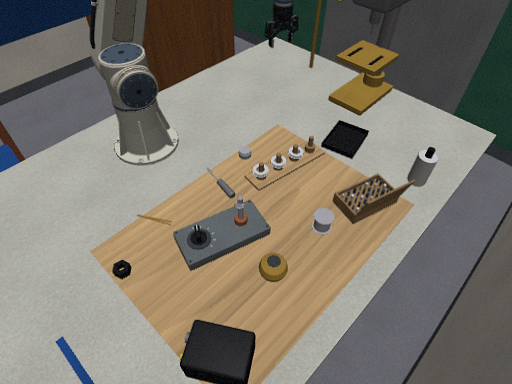

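View pics/top0.png

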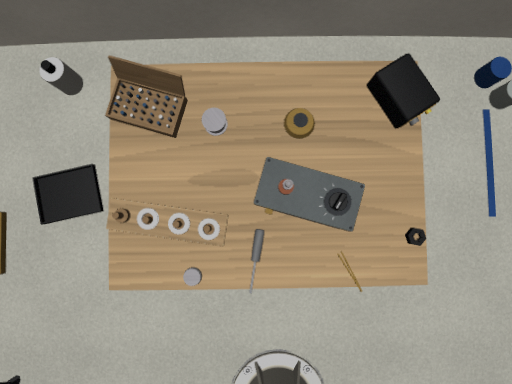

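```bash
cat > h.py <<'E'
import numpy as np, cv2
from rig import r
def cam(n):
    c=r.camera_info(n); R=cv2.Rodrigues(c["rvec"])[0]; return c,R,c["tvec"]
def ray(n,uv):
    c,R,t=cam(n); p=cv2.undistortPoints(np.array([[uv]],float),c["K"],c["distortion"])[0,0]
    d=R.T@np.array([p[0],p[1],1]); return -R.T@t,d/np.linalg.norm(d)
def plane(n,uv,z):
    o,d=ray(n,uv); return o+d*(z-o[2])/d[2]
def proj(n,P):
    c,R,t=cam(n); return cv2.projectPoints(np.array([P],float),c["rvec"],c["tvec"],c["K"],c["distortion"])[0][0,0]
def blobs(mask,box,amin=10):
    x0,y0,x1,y1=box; m=np.zeros_like(mask,np.uint8); m[y0:y1,x0:x1]=mask[y0:y1,x0:x1]
    cs,_=cv2.findContours(m,cv2.RETR_EXTERNAL,cv2.CHAIN_APPROX_NONE)
    return [c for c in cs if cv2.contourArea(c)>=amin]
E
python3 - <<'E'
from h import *
im=cv2.imread("pics/top0.png"); sc=cv2.imread("pics/scene0.png")
hsv=cv2.cvtColor(im,cv2.COLOR_BGR2HSV)
w=((hsv[...,2]>170)&(hsv[...,1]<50)).astype(np.uint8)
for c in blobs(w,(125,195,228,250),80):
    (x,y),rad=cv2.minEnclosingCircle(c); m=cv2.moments(c); u=(m['m10']/m['m00'],m['m01']/m['m00'])
    print("reel",u,rad,cv2.contourArea(c),plane("top",u,46).round(1))
k=(hsv[...,2]<55).astype(np.uint8)
for c in blobs(k,(395,215,440,255),80):
    m=cv2.moments(c); u=(m['m10']/m['m00'],m['m01']/m['m00']); print("nut",u,cv2.contourArea(c),plane("top",u,18).round(1))
g=cv2.resize(im[150:240,245:375],None,fx=6,fy=6,interpolation=cv2.INTER_CUBIC)
cv2.imwrite("pics/a.png",g)
a=cv2.resize(sc[185:270,165:280],None,fx=6,fy=6,interpolation=cv2.INTER_CUBIC); cv2.imwrite("pics/b.png",a)
E
```

```text
reel (208.26596279537452, 228.8164906988436) 10.854247093200684 331.5 [449.9 172.   46. ]
reel (178.28112449799195, 223.1214859437751) 10.999568939208984 332.0 [465.5 249.4  46. ]
reel (147.1882989183874, 218.49508357915437) 11.068072319030762 339.0 [478.5 330.4  46. ]
nut (415.0281385281385, 236.16450216450215) 231.0 [ 420.1 -373.6   18. ]
```

View pics/a.png

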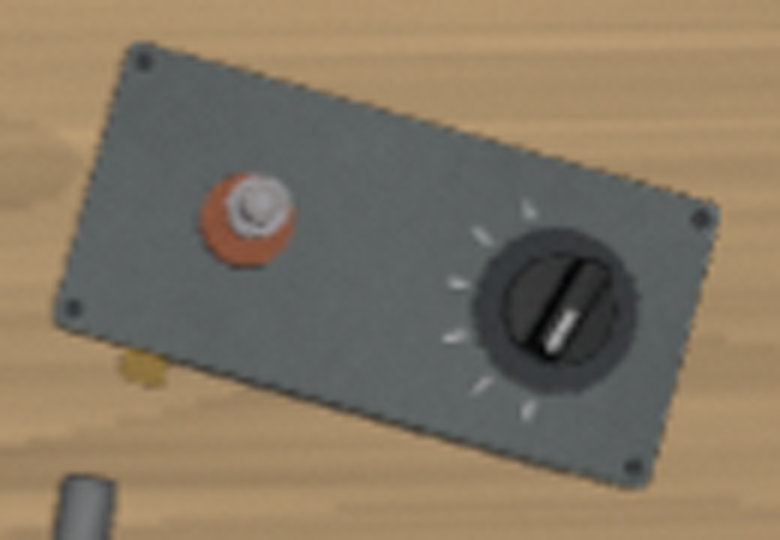

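View pics/b.png

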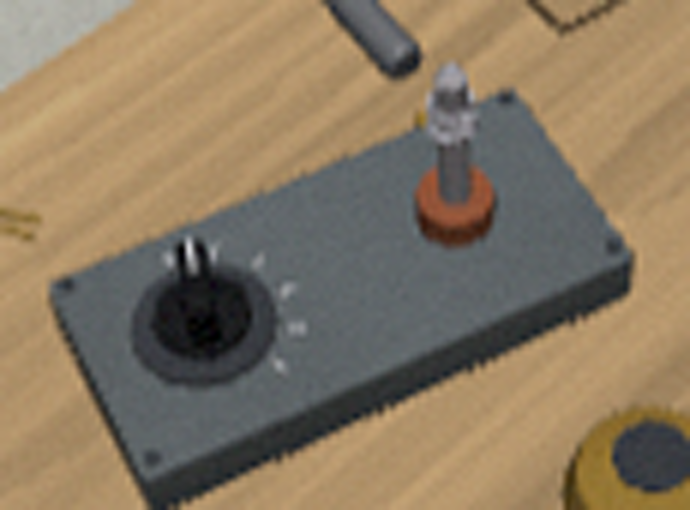

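The scene view shows three reels on posts (the post at the far +y end is empty), the feeder, and the nut at the -y side. The top view has reels at (147,218), (178,223) and (208,229), the spindle tip at about (288,184), the knob at (337,201) and the nut at (415,236). The selector pointer is near off or the first click.

```bash
cat >> h.py <<'E'
def go(x,y,z,yaw):  # deg yaw, tool down
    s=r.sense(); from scipy.spatial.transform import Rotation as Ro
    R0=Ro.from_euler('xyz',s['tcp_rot']); R1=Ro.from_euler('xyz',[np.pi,0,np.radians(yaw)])
    t=R0.inv().apply(np.array([x,y,z])-s['eef_pos'])/200; w=(R0.inv()*R1).as_rotvec()/np.pi
    print("rows",np.round(t,3).tolist(),np.round(w,3).tolist(),"| f",s['contact_force'].round(1),"pos",s['eef_pos'].round(1),"yaw",np.degrees(s['tcp_rot'][2]).round(1),"open",round(s['opening'],3),"t",round(s['clock'],1))
def tri(u1,u2):
    (a,d),(b,e)=ray("top",u1),ray("scene",u2)
    k=np.linalg.lstsq(np.c_[d,-e],b-a,rcond=None)[0]; p,q=a+k[0]*d,b+k[1]*e; return (p+q)/2,np.linalg.norm(p-q)
E
python3 - <<'E'
from h import *
im=cv2.imread("pics/top0.png"); sc=cv2.imread("pics/scene0.png")
def mid(c):
    h=cv2.convexHull(c); return cv2.fitEllipse(h)[0] if len(h)>=5 else None
for n,I,box in(("top",im,(125,195,228,250)),("scene",sc,(240,135,310,190))):
    H=cv2.cvtColor(I,cv2.COLOR_BGR2HSV); w=((H[...,2]>130)&(H[...,1]<45)).astype(np.uint8)
    for c in blobs(w,box,50): u=mid(c); print(n,np.round(u,1),cv2.boundingRect(c),plane(n,u,42.5).round(1))
    b=(275,170,300,200) if n=="top" else (225,190,252,230)
    o=((H[...,0]<12)|(H[...,0]>174))&(H[...,1]>110)
    for c in blobs(o.astype(np.uint8),b,20): u=mid(c); print(n,"collar",np.round(u,1),plane(n,u,52).round(1))
print("tip",tri((287.9,183.8),(239.6,195.9)))
print(plane("top",(287.9,183.8),155),plane("scene",(239.6,195.9),157))
co=[((p[0]+.5)/6-.5+245,(p[1]+.5)/6-.5+150) for p in((140,42),(718,203),(648,490),(57,325))]
P=np.array([plane("top",u,40) for u in co]); print(P.round(1),P.mean(0).round(1))
k=plane("top",((559)/6-.5+245,308/6-.5+150),66);print("knob",k)
go(449.9,172,120,79.8)
E
```

```text
top [208.4 228.6] (198, 218, 22, 22) [450.2 172.1  42.5]
top [178.6 223.1] (168, 213, 22, 22) [465.4 249.3  42.5]
top [147.4 218.3] (137, 208, 22, 22) [478.9 330.8  42.5]
top collar [285.4 186.5] [555.4 -28.   52. ]
scene [260.1 170.1] (253, 164, 16, 13) [453.7 169.   42.5]
scene [278.1 161.1] (271, 155, 15, 13) [468.5 246.6  42.5]
scene [295.5 151.9] (288, 146, 16, 13) [482.1 327.7  42.5]
scene [249.4 137.1] (240, 135, 21, 19) [303.2 269.2  42.5]
scene collar [240.4 218.6] [559.5 -31.5  52. ]
tip (array([554.49765238, -27.23624944, 150.77900867]), np.float64(0.9203555144498957))
[553.84044286 -27.27539362 155.        ] [558.71150589 -30.52282254 157.        ]
[[ 635.4   15.3   40. ]
 [ 561.2 -235.2   40. ]
 [ 437.3 -200.9   40. ]
 [ 512.8   53.3   40. ]] [536.7 -91.9  40. ]
knob [ 515.86642567 -159.04322779   66.        ]
rows [-1.975, -1.745, 0.555] [-0.0, 0.0, 0.479] | f [0.5 0.3 0.4] pos [150.8 606.1 230.6] yaw 166.0 open 1.007 t 0.1
```

```bash
python3 -m inch '[[[-0.99,-0.87,0.2,0,0,0.24],[-0.99,-0.87,0.2,0,0,0.24],[-0.99,-0.87,0.2,0,0,0.24],[-0.99,-0.87,0.2,0,0,0.24],[-0.99,-0.87,0.2,0,0,0.24],[-0.99,-0.87,0.2,0,0,0.24],[-0.99,-0.87,0.2,0,0,0.24],[-0.99,-0.87,0.2,0,0,0.24]]]' 1; python3 -c "
from h import *
go(452,170.5,120,79.8)"
```

```text
clock: 0.77
eef_pos: [302.1, 386.4, 190.4]
tcp_rot: [-3.14, 0.002, 2.14]
contact_force: [0.1, -0.4, -0.0]
opening: 1.0
grasp_force: 0.0
rows [-1.313, 0.05, 0.354] [-0.0, 0.001, 0.238] | f [ 0.1 -0.4 -0. ] pos [302.1 386.4 190.4] yaw 122.6 open 1.0 t 0.8
```

```bash
python3 -m inch '[[[-1,0.04,0.2,0,0,0.238],[-1,0.04,0.2,0,0,0.238],[-1,0.04,0.2,0,0,0.238],[-1,0.04,0.2,0,0,0.238],[-1,0.04,0.2,0,0,0.238],[-1,0.04,0.2,0,0,0.238],[-1,0.04,0.2,0,0,0.238],[-1,0.04,0.2,0,0,0.238]]]'; python3 -c "
from h import *
go(452,170.5,120,79.8)"
```

```text
clock: 1.43
eef_pos: [416.2, 226.7, 151.3]
tcp_rot: [-3.141, -0.0, 1.4]
contact_force: [0.3, 0.2, 0.7]
opening: 1.0
grasp_force: 0.0
rows [-0.246, 0.224, 0.156] [-0.0, -0.0, 0.002] | f [0.3 0.2 0.7] pos [416.2 226.7 151.3] yaw 80.2 open 1.0 t 1.4
```

```bash
python3 -m inch '[[[-0.246,0.224,0.2,0,0,0.002],[-0.246,0.224,0.2,0,0,0.002],[-0.246,0.224,0.2,0,0,0.002],[-0.246,0.224,0.2,0,0,0.002],[-0.246,0.224,0.2,0,0,0.002],[-0.246,0.224,0.2,0,0,0.002]]]'; python3 -c "
from h import *
go(452,170.5,20,79.8)"; python3 -m inch '[[[0,0,0.2,0,0,0],[0,0,0.3,0,0,0],[0,0,0.4,0,0,0],[0,0,0.455,0,0,0],[0,0,0.455,0,0,0],[0,0,0.455,0,0,0]]]'; python3 -c "
from h import *
go(452,170.5,20,79.8)"
```

```text
clock: 1.93
eef_pos: [451.6, 171.4, 112.0]
tcp_rot: [3.141, -0.001, 1.393]
contact_force: [0.6, 0.3, -0.2]
opening: 1.002
grasp_force: 0.0
rows [-0.004, 0.002, 0.46] [0.0, -0.0, 0.0] | f [ 0.6  0.3 -0.2] pos [451.6 171.4 112. ] yaw 79.8 open 1.002 t 1.9
clock: 2.43
eef_pos: [451.6, 170.6, 20.6]
tcp_rot: [-3.141, 0.0, 1.391]
contact_force: [0.5, 0.2, 0.3]
opening: 1.001
grasp_force: 0.0
rows [-0.0, 0.002, 0.003] [-0.0, 0.0, -0.0] | f [0.5 0.2 0.3] pos [451.6 170.6  20.6] yaw 79.7 open 1.001 t 2.4
```

```bash
python3 -m inch '[[[0,0,0,0,0,0],[0,0,0,0,0,0],[0,0,0,0,0,0],[0,0,0,0,0,0],[0,0,0,0,0,0],[0,0,0,0,0,0],[0,0,0,0,0,0],[0,0,0,0,0,0]]]' -1 40;  python3 -m inch '[[[0,0,0,0,0,0],[0,0,0,0,0,0],[0,0,0,0,0,0],[0,0,0,0,0,0]]]'; python3 -c "
from h import *
go(452,170.5,20,79.8)"; python3 -m inch '[[[0,0,-0.1,0,0,0],[0,0,-0.3,0,0,0],[0,0,-0.5,0,0,0],[0,0,-0.7,0,0,0],[0,0,-0.85,0,0,0],[0,0,-0.85,0,0,0]]]'; python3 - <<'E'
from h import *
go(557,-29.5,190,79.8)
im=r.grab_frame("scene")[:,:,::-1]
cv2.imwrite("pics/c.png",cv2.resize(im[80:220,200:350],None,fx=5,fy=4.2 and 5))
E
```

```text
clock: 3.1
eef_pos: [452.7, 170.4, 21.8]
tcp_rot: [3.14, -0.001, 1.39]
contact_force: [-1.6, 1.0, 10.1]
opening: 0.678
grasp_force: 40.5
clock: 3.43
eef_pos: [452.6, 170.4, 21.8]
tcp_rot: [3.14, -0.001, 1.389]
contact_force: [-1.6, 0.7, 9.4]
opening: 0.677
grasp_force: 40.5
rows [0.0, -0.003, 0.009] [0.001, -0.0, -0.001] | f [-1.6  0.7  9.4] pos [452.6 170.4  21.8] yaw 79.6 open 0.677 t 3.4
clock: 3.93
eef_pos: [455.2, 171.1, 197.2]
tcp_rot: [3.132, -0.006, 1.39]
contact_force: [1.7, 1.1, -0.9]
opening: 0.671
grasp_force: 43.4
rows [-0.895, 0.681, 0.038] [0.003, -0.002, -0.001] | f [ 1.7  1.1 -0.9] pos [455.2 171.1 197.2] yaw 79.6 open 0.671 t 3.9
```

View pics/c.png

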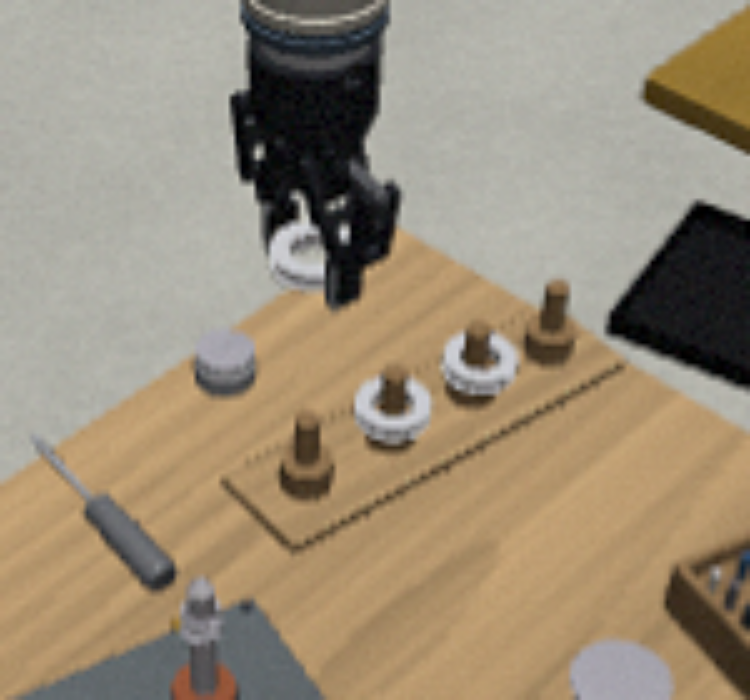

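```bash
python3 -m inch '[[[-0.895,0.681,-0.03,0,0,0],[-0.895,0.681,-0.03,0,0,0],[-0.895,0.681,-0.03,0,0,0],[-0.895,0.681,-0.03,0,0,0],[-0.895,0.681,-0.03,0,0,0],[-0.895,0.681,-0.03,0,0,0],[-0.895,0.681,-0.03,0,0,0],[-0.895,0.681,-0.03,0,0,0]]]'; python3 - <<'E'
from h import *
go(557,-29.5,150,79.8)
for n,b in(("scene",(200,140,280,230)),("top",(245,140,345,240))):
    im=r.grab_frame(n)[:,:,::-1]; cv2.imwrite(f"pics/d_{n}.png",im)
    x0,y0,x1,y1=b
    cv2.imwrite(f"pics/e_{n}.png",cv2.resize(im[y0:y1,x0:x1],(400,450 if n=="scene" else 400),interpolation=cv2.INTER_CUBIC))
a=cv2.imread("pics/e_scene.png"); b=cv2.imread("pics/e_top.png"); cv2.imwrite("pics/e.png",np.hstack([a[:400],b]))
E
```

```text
clock: 4.65
eef_pos: [552.7, -31.4, 194.9]
tcp_rot: [-3.139, 0.0, 1.388]
contact_force: [0.1, -0.7, -1.0]
opening: 0.672
grasp_force: 43.4
rows [0.013, 0.02, 0.225] [-0.001, 0.0, -0.002] | f [ 0.1 -0.7 -1. ] pos [552.7 -31.4 194.9] yaw 79.5 open 0.672 t 4.7
```

View pics/e.png

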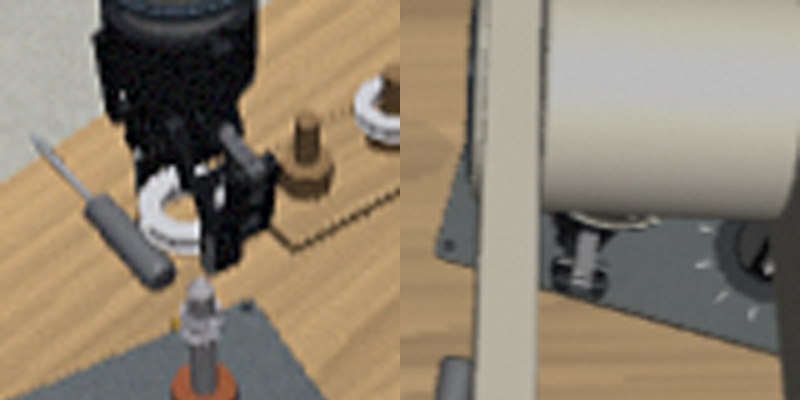

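```bash
python3 - <<'E'
from h import *
im=cv2.imread("pics/d_scene.png");H=cv2.cvtColor(im,cv2.COLOR_BGR2HSV); w=((H[...,2]>130)&(H[...,1]<45)).astype(np.uint8)
for c in blobs(w,(225,168,250,195),30): print(cv2.boundingRect(c),cv2.contourArea(c))
C=np.array([552.7,-31.4,215.6])
t=np.linspace(0,6.28,60); S=[proj("scene",C+[29*np.cos(a),29*np.sin(a),h]) for a in t for h in(-6.5,6.5)]
S=np.array(S);print(S.min(0),S.max(0))
print(proj("scene",(557,-29.5,157)), proj("scene",(559.5,-31.5,157)))
E
```

```text
(228, 173, 12, 18) 88.5
[226.4537407  171.51653802] [248.00079539 190.44431274]
[239.43382991 195.38298251] [239.54904389 196.23607776]
```

```bash
python3 -m inch '[[[0.008,0.02,0.0,0,0,0.002],[0.008,0.02,0.1,0,0,0.002],[0.008,0.02,0.15,0,0,0.002],[0.008,0.02,0.2,0,0,0.002],[0.008,0.02,0.25,0,0,0.002],[0.008,0.02,0.25,0,0,0.002]]]'; python3 -m inch '[[[0,0,0.03,0,0,0],[0,0,0.06,0,0,0],[0,0,0.09,0,0,0],[0,0,0.09,0,0,0]]]';  python3 -m inch '[[[0,0,0.03,0,0,0],[0,0,0.06,0,0,0],[0,0,0.06,0,0,0]]]'; python3 -c "
from h import *
go(557,-30,97,79.8)"
```

```text
clock: 5.25
eef_pos: [556.3, -29.3, 144.1]
tcp_rot: [-3.138, 0.0, 1.384]
contact_force: [-1.2, -0.4, -0.5]
opening: 0.671
grasp_force: 43.4
clock: 5.58
eef_pos: [557.1, -29.8, 127.2]
tcp_rot: [-3.14, 0.0, 1.383]
contact_force: [0.3, -1.0, -0.4]
opening: 0.677
grasp_force: 43.4
clock: 5.83
eef_pos: [557.0, -29.8, 115.1]
tcp_rot: [-3.14, 0.0, 1.383]
contact_force: [0.1, -0.1, -0.6]
opening: 0.671
grasp_force: 43.4
rows [-0.001, 0.0, 0.091] [-0.0, 0.0, -0.003] | f [ 0.1 -0.1 -0.6] pos [557.  -29.8 115.1] yaw 79.3 open 0.671 t 5.8
```

```bash
python3 -m inch '[[[0,0,0.03,0,0,0],[0,0,0.06,0,0,0],[0,0,0.08,0,0,0],[0,0,0.08,0,0,0]]]';  python3 -m inch '[[[0,0,0,0,0,0],[0,0,0,0,0,0],[0,0,0,0,0,0],[0,0,0,0,0,0],[0,0,0,0,0,0],[0,0,0,0,0,0],[0,0,0,0,0,0]]]' 1; python3 -m inch '[[[0,0,-0.2,0,0,0],[0,0,-0.4,0,0,0],[0,0,-0.5,0,0,0],[0,0,-0.5,0,0,0]]]'; python3 - <<'E'
from h import *
go(466.5,247.5,195,79.8)
im=r.grab_frame("scene")[:,:,::-1]
cv2.imwrite("pics/f.png",cv2.resize(im[130:240,190:310],None,fx=5,fy=5))
E
```

```text
clock: 6.17
eef_pos: [557.0, -29.8, 99.2]
tcp_rot: [-3.14, 0.0, 1.383]
contact_force: [1.3, -0.2, -1.1]
opening: 0.675
grasp_force: 43.4
clock: 6.75
eef_pos: [557.8, -29.8, 100.4]
tcp_rot: [3.141, -0.0, 1.384]
contact_force: [0.4, -0.6, 0.1]
opening: 1.001
grasp_force: 0.0
clock: 7.08
eef_pos: [560.7, -30.0, 205.4]
tcp_rot: [3.133, -0.001, 1.384]
contact_force: [1.2, -0.7, 0.2]
opening: 0.999
grasp_force: 0.0
rows [1.276, -0.721, 0.048] [0.003, -0.0, -0.003] | f [ 1.2 -0.7  0.2] pos [560.7 -30.  205.4] yaw 79.3 open 0.999 t 7.1
```

View pics/f.png

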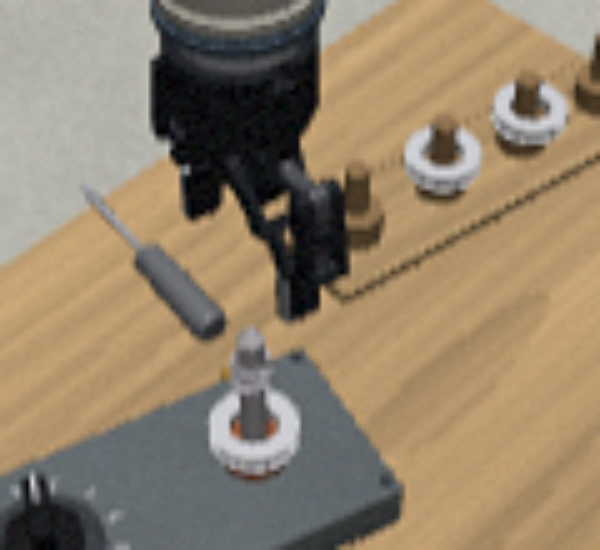

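The first reel sits on the collar round the spindle. I'll do the same for the second reel.

```bash
python3 -m inch '[[[1,-0.56,0.04,0,0,0.003],[1,-0.56,0.04,0,0,0.003],[1,-0.56,0.04,0,0,0.003],[1,-0.56,0.04,0,0,0.003],[1,-0.56,0.04,0,0,0.003],[1,-0.56,0.04,0,0,0.003],[1,-0.56,0.04,0,0,0.003],[1,-0.56,0.04,0,0,0.003]]]'; python3 -c "
from h import *
go(467,248.2,120,79.8)"
```

```text
clock: 7.8
eef_pos: [483.7, 188.2, 190.9]
tcp_rot: [-3.14, 0.001, 1.377]
contact_force: [-0.3, -0.5, 0.0]
opening: 1.002
grasp_force: 0.0
rows [0.279, -0.139, 0.355] [-0.001, 0.0, -0.005] | f [-0.3 -0.5  0. ] pos [483.7 188.2 190.9] yaw 78.9 open 1.002 t 7.8
```

```bash
python3 -m inch '[[[0.279,-0.139,0.2,0,0,-0.005],[0.279,-0.139,0.355,0,0,-0.005],[0.279,-0.139,0.355,0,0,-0.005],[0.279,-0.139,0.355,0,0,-0.005],[0.279,-0.139,0.355,0,0,-0.005],[0.279,-0.139,0.355,0,0,-0.005]]]'; python3 -c "
from h import *
go(467,248.2,21,79.8)"; python3 -m inch '[[[0,0,0.2,0,0,0],[0,0,0.3,0,0,0],[0,0,0.4,0,0,0],[0,0,0.495,0,0,0],[0,0,0.495,0,0,0],[0,0,0.495,0,0,0]]]'; python3 -c "
from h import *
go(467,248.2,21,79.8)"
```

```text
clock: 8.3
eef_pos: [469.5, 246.8, 122.2]
tcp_rot: [3.141, -0.0, 1.389]
contact_force: [0.3, -0.1, -0.2]
opening: 0.998
grasp_force: 0.0
rows [0.005, -0.014, 0.506] [0.0, -0.0, -0.001] | f [ 0.3 -0.1 -0.2] pos [469.5 246.8 122.2] yaw 79.6 open 0.998 t 8.3
clock: 8.8
eef_pos: [469.2, 246.9, 23.0]
tcp_rot: [3.142, 0.0, 1.389]
contact_force: [0.2, -0.0, 0.4]
opening: 0.997
grasp_force: 0.0
rows [0.004, -0.012, 0.01] [0.0, 0.0, -0.001] | f [ 0.2 -0.   0.4] pos [469.2 246.9  23. ] yaw 79.6 open 0.997 t 8.8
```

```bash
python3 -m inch '[[[0.004,-0.012,0.007,0,0,0],[0.004,-0.012,0.007,0,0,0],[0.004,-0.012,0.007,0,0,0]]]'; python3 -m inch '[[[0,0,0,0,0,0],[0,0,0,0,0,0],[0,0,0,0,0,0],[0,0,0,0,0,0],[0,0,0,0,0,0],[0,0,0,0,0,0],[0,0,0,0,0,0],[0,0,0,0,0,0]]]' -1 40;  python3 -m inch '[[[0,0,0,0,0,0],[0,0,0,0,0,0],[0,0,0,0,0,0]]]'; python3 -m inch '[[[0,0,-0.1,0,0,0],[0,0,-0.3,0,0,0],[0,0,-0.5,0,0,0],[0,0,-0.7,0,0,0],[0,0,-0.87,0,0,0],[0,0,-0.87,0,0,0],[0,0,-0.87,0,0,0]]]'; python3 - <<'E'
from h import *
go(557,-29.8,195,79.8)
E
```

```text
clock: 9.05
eef_pos: [467.1, 249.2, 22.2]
tcp_rot: [3.14, -0.001, 1.39]
contact_force: [-0.0, 0.3, -0.8]
opening: 0.999
grasp_force: 0.0
clock: 9.72
eef_pos: [466.7, 249.1, 21.8]
tcp_rot: [3.141, -0.0, 1.39]
contact_force: [-2.0, -1.1, 10.6]
opening: 0.676
grasp_force: 40.3
clock: 9.97
eef_pos: [466.7, 249.1, 21.8]
tcp_rot: [3.141, -0.001, 1.39]
contact_force: [-2.7, -1.5, 10.2]
opening: 0.672
grasp_force: 40.3
clock: 10.55
eef_pos: [467.4, 249.5, 197.0]
tcp_rot: [3.138, -0.003, 1.39]
contact_force: [-0.6, 1.0, -2.5]
opening: 0.674
grasp_force: 43.3
rows [-1.293, 0.692, 0.009] [0.001, -0.001, -0.001] | f [-0.6  1.  -2.5] pos [467.4 249.5 197. ] yaw 79.6 open 0.674 t 10.6
```

```bash
python3 -m inch '[[[-0.9,0.48,0,0,0,0],[-0.9,0.48,0,0,0,0],[-0.9,0.48,0,0,0,0],[-0.9,0.48,0,0,0,0],[-0.9,0.48,0,0,0,0],[-0.9,0.48,0,0,0,0],[-0.9,0.48,0,0,0,0]]]'; python3 -m inch '[[[-0.393,0.21,0,0,0,0],[-0.393,0.21,0,0,0,0],[-0.393,0.21,0,0,0,0],[-0.393,0.21,0,0,0,0],[-0.393,0.21,0,0,0,0]]]';python3 - <<'E'
from h import *
go(557,-29.2,150,79.8)
E
```

```text
clock: 11.13
eef_pos: [527.6, 52.7, 193.0]
tcp_rot: [-3.139, 0.001, 1.386]
contact_force: [0.1, 0.5, -1.5]
opening: 0.674
grasp_force: 43.3
clock: 11.55
eef_pos: [554.5, -29.3, 193.7]
tcp_rot: [-3.139, -0.0, 1.389]
contact_force: [-0.7, 0.9, -1.2]
opening: 0.674
grasp_force: 43.3
rows [0.002, 0.013, 0.219] [-0.001, -0.0, -0.001] | f [-0.7  0.9 -1.2] pos [554.5 -29.3 193.7] yaw 79.6 open 0.674 t 11.6
```

```bash
python3 -m inch '[[[0.002,0.009,0.0,0,0,0],[0.002,0.009,0.1,0,0,0],[0.002,0.009,0.2,0,0,0],[0.002,0.009,0.28,0,0,0],[0.002,0.009,0.28,0,0,0]]]'; python3 -m inch '[[[0,0,0.03,0,0,0],[0,0,0.06,0,0,0],[0,0,0.09,0,0,0],[0,0,0.09,0,0,0]]]';  python3 -m inch '[[[0,0,0.03,0,0,0],[0,0,0.06,0,0,0],[0,0,0.09,0,0,0],[0,0,0.1,0,0,0],[0,0,0.1,0,0,0]]]'; python3 -c "
from h import *
go(557,-29.2,99,79.8)"
```

```text
clock: 11.97
eef_pos: [554.8, -28.4, 135.8]
tcp_rot: [-3.136, 0.0, 1.392]
contact_force: [-0.9, 0.2, -1.8]
opening: 0.677
grasp_force: 43.3
clock: 12.3
eef_pos: [557.1, -29.9, 120.3]
tcp_rot: [-3.141, 0.0, 1.39]
contact_force: [0.5, -0.4, -0.8]
opening: 0.673
grasp_force: 43.3
clock: 12.72
eef_pos: [556.9, -30.3, 100.1]
tcp_rot: [-3.14, 0.0, 1.39]
contact_force: [0.7, 0.4, -1.0]
opening: 0.675
grasp_force: 43.3
rows [0.005, -0.0, 0.005] [-0.0, 0.0, -0.001] | f [ 0.7  0.4 -1. ] pos [556.9 -30.3 100.1] yaw 79.6 open 0.675 t 12.7
```

Release, then go for the third reel.

```bash
python3 -m inch '[[[0.003,0,0,0,0,0],[0.003,0,0,0,0,0],[0.003,0,0,0,0,0],[0.003,0,0,0,0,0],[0.003,0,0,0,0,0],[0.003,0,0,0,0,0],[0.003,0,0,0,0,0]]]' 1; python3 -m inch '[[[0,0,-0.2,0,0,0],[0,0,-0.4,0,0,0],[0,0,-0.48,0,0,0],[0,0,-0.48,0,0,0]]]'; python3 -m inch '[[[0.9,-0.42,0,0,0,0],[0.9,-0.42,0,0,0,0],[0.9,-0.42,0,0,0,0],[0.9,-0.42,0,0,0,0],[0.9,-0.42,0,0,0,0],[0.9,-0.42,0,0,0,0],[0.9,-0.42,0,0,0,0]]]'; python3 - <<'E'
from h import *
go(480.5,329.2,120,79.8)
im=cv2.cvtColor(np.ascontiguousarray(r.grab_frame("scene")[:,:,::-1]),cv2.COLOR_BGR2HSV)
w=((im[...,2]>130)&(im[...,1]<45)).astype(np.uint8)
for c in blobs(w,(222,190,262,240),30): print(cv2.boundingRect(c),cv2.contourArea(c))
for h in (66.5,79.5,85): print(proj("scene",(557,-29.5,h)))
E
```

```text
clock: 13.3
eef_pos: [557.5, -29.7, 101.0]
tcp_rot: [3.141, -0.0, 1.39]
contact_force: [0.2, -0.5, 0.1]
opening: 0.999
grasp_force: 0.0
clock: 13.63
eef_pos: [560.2, -29.8, 201.5]
tcp_rot: [3.134, -0.001, 1.39]
contact_force: [-0.9, -0.3, -0.9]
opening: 1.001
grasp_force: 0.0
clock: 14.22
eef_pos: [506.3, 163.9, 196.0]
tcp_rot: [-3.141, 0.001, 1.393]
contact_force: [1.0, 0.0, 0.4]
opening: 1.0
grasp_force: 0.0
rows [0.791, -0.273, 0.38] [-0.0, 0.0, 0.0] | f [1.  0.  0.4] pos [506.3 163.9 196. ] yaw 79.8 open 1.0 t 14.2
(231, 201, 19, 24) 282.0
[240.1711918  214.84382957]
[240.07094962 212.20431957]
[240.0279938  211.07264683]
```

```bash
python3 -m inch '[[[0.79,-0.273,0.2,0,0,0],[0.79,-0.273,0.2,0,0,0],[0.79,-0.273,0.2,0,0,0],[0.79,-0.273,0.2,0,0,0],[0.79,-0.273,0.3,0,0,0],[0.79,-0.273,0.37,0,0,0],[0.79,-0.273,0.37,0,0,0],[0.79,-0.273,0.37,0,0,0]]]'; python3 -c "
from h import *
go(480.5,329.2,21,79.8)"
```

```text
clock: 14.93
eef_pos: [482.0, 326.3, 122.0]
tcp_rot: [-3.14, 0.002, 1.389]
contact_force: [-0.7, 0.0, 1.8]
opening: 1.001
grasp_force: 0.0
rows [0.014, -0.009, 0.505] [-0.001, 0.001, -0.001] | f [-0.7  0.   1.8] pos [482.  326.3 122. ] yaw 79.6 open 1.001 t 14.9
```

```bash
python3 -m inch '[[[0.006,-0.006,0.2,0,0,0],[0.006,-0.006,0.3,0,0,0],[0.006,-0.006,0.4,0,0,0],[0.006,-0.006,0.5,0,0,0],[0.006,-0.006,0.5,0,0,0],[0.006,-0.006,0.5,0,0,0]]]'; python3 -m inch '[[[0,0,0,0,0,0],[0,0,0,0,0,0],[0,0,0,0,0,0],[0,0,0,0,0,0],[0,0,0,0,0,0],[0,0,0,0,0,0],[0,0,0,0,0,0],[0,0,0,0,0,0]]]' -1 40;  python3 -m inch '[[[0,0,0,0,0,0],[0,0,0,0,0,0],[0,0,0,0,0,0]]]'; python3 -m inch '[[[0,0,-0.1,0,0,0],[0,0,-0.3,0,0,0],[0,0,-0.5,0,0,0],[0,0,-0.7,0,0,0],[0,0,-0.87,0,0,0],[0,0,-0.87,0,0,0],[0,0,-0.87,0,0,0]]]'; python3 - <<'E'
from h import *
go(557,-29.8,195,79.8)
E
```

```text
clock: 15.43
eef_pos: [481.6, 328.2, 23.3]
tcp_rot: [-3.141, 0.001, 1.388]
contact_force: [-0.0, -1.2, 0.5]
opening: 0.999
grasp_force: 0.0
clock: 16.1
eef_pos: [482.3, 329.6, 25.1]
tcp_rot: [3.139, -0.002, 1.39]
contact_force: [-0.7, -3.5, 8.7]
opening: 0.682
grasp_force: 40.7
clock: 16.35
eef_pos: [482.3, 329.6, 25.1]
tcp_rot: [3.139, -0.002, 1.39]
contact_force: [0.3, -3.1, 8.5]
opening: 0.683
grasp_force: 40.7
clock: 16.93
eef_pos: [482.4, 330.1, 200.3]
tcp_rot: [3.137, -0.004, 1.39]
contact_force: [-0.3, 0.3, -1.2]
opening: 0.681
grasp_force: 43.4
rows [-1.703, 0.691, 0.022] [0.001, -0.001, -0.001] | f [-0.3  0.3 -1.2] pos [482.4 330.1 200.3] yaw 79.6 open 0.681 t 16.9
```

```bash
python3 -m inch '[[[-0.95,0.4,0,0,0,0],[-0.95,0.4,0,0,0,0],[-0.95,0.4,0,0,0,0],[-0.95,0.4,0,0,0,0],[-0.95,0.4,0,0,0,0],[-0.95,0.4,0,0,0,0],[-0.95,0.4,0,0,0,0]]]'; python3 -m inch '[[[-0.754,0.29,0,0,0,0],[-0.754,0.29,0,0,0,0],[-0.754,0.29,0,0,0,0],[-0.754,0.29,0,0,0,0],[-0.754,0.29,0,0,0,0],[-0.754,0.29,0,0,0,0]]]';python3 -m inch '[[[0,0,0,0,0,0],[0,0,0,0,0,0],[0,0,0,0,0,0]]]';python3 - <<'E'
from h import *
go(557,-29.5,150,79.8)
E
```

```text
clock: 17.52
eef_pos: [524.9, 125.7, 195.7]
tcp_rot: [-3.14, 0.001, 1.386]
contact_force: [0.4, 1.3, -0.8]
opening: 0.682
grasp_force: 43.4
clock: 18.02
eef_pos: [555.1, -31.3, 196.0]
tcp_rot: [-3.14, -0.0, 1.388]
contact_force: [0.3, 0.9, -1.5]
opening: 0.684
grasp_force: 43.4
clock: 18.27
eef_pos: [555.1, -29.3, 196.6]
tcp_rot: [-3.141, -0.0, 1.392]
contact_force: [0.2, -0.0, -1.6]
opening: 0.684
grasp_force: 43.4
rows [0.001, 0.01, 0.233] [-0.0, -0.0, -0.0] | f [ 0.2 -0.  -1.6] pos [555.1 -29.3 196.6] yaw 79.7 open 0.684 t 18.3
```

```bash
python3 -m inch '[[[0.001,0.009,0.0,0,0,0],[0.001,0.009,0.1,0,0,0],[0.001,0.009,0.2,0,0,0],[0.001,0.009,0.28,0,0,0],[0.001,0.009,0.28,0,0,0]]]'; python3 -m inch '[[[0,0,0.03,0,0,0],[0,0,0.06,0,0,0],[0,0,0.09,0,0,0],[0,0,0.09,0,0,0]]]';  python3 -m inch '[[[0,0,0.03,0,0,0],[0,0,0.06,0,0,0],[0,0,0.09,0,0,0],[0,0,0.11,0,0,0],[0,0,0.11,0,0,0]]]'; python3 -c "
from h import *
go(557,-29.5,100,79.8)";  python3 -m inch '[[[0,0,0,0,0,0],[0,0,0,0,0,0],[0,0,0,0,0,0],[0,0,0,0,0,0],[0,0,0,0,0,0],[0,0,0,0,0,0],[0,0,0,0,0,0]]]' 1; python3 -m inch '[[[0,0,-0.2,0,0,0],[0,0,-0.4,0,0,0],[0,0,-0.48,0,0,0],[0,0,-0.48,0,0,0]]]'; python3 -m inch '[[[-0.7,-0.3,0,0,0,0],[-0.7,-0.3,0,0,0,0],[-0.7,-0.3,0,0,0,0],[-0.7,-0.3,0,0,0,0],[-0.7,-0.3,0,0,0,0],[-0.7,-0.3,0,0,0,0]]]'; python3 - <<'E'
from h import *
go(420,-373,150,79.8)
a=r.grab_frame("scene")[:,:,::-1]; b=r.grab_frame("top")[:,:,::-1]
cv2.imwrite("pics/s2.png",a);cv2.imwrite("pics/t2.png",b)
A=cv2.resize(a[180:290,90:280],(760,440)); cv2.imwrite("pics/g.png",A)
H=cv2.cvtColor(b,cv2.COLOR_BGR2HSV);k=(H[...,2]<60).astype(np.uint8)
for c in blobs(k,(395,205,450,265),80): print(cv2.boundingRect(c),cv2.contourArea(c),cv2.minAreaRect(c))
E
```

```text
clock: 18.68
eef_pos: [555.2, -30.1, 138.0]
tcp_rot: [-3.137, 0.001, 1.391]
contact_force: [-0.5, 0.2, -1.1]
opening: 0.679
grasp_force: 43.4
clock: 19.02
eef_pos: [557.0, -30.9, 122.3]
tcp_rot: [-3.141, 0.0, 1.39]
contact_force: [-1.0, -0.2, -1.8]
opening: 0.683
grasp_force: 43.4
clock: 19.43
eef_pos: [556.6, -31.0, 99.8]
tcp_rot: [-3.14, 0.0, 1.39]
contact_force: [-0.2, 0.3, -1.1]
opening: 0.68
grasp_force: 43.4
rows [0.008, 0.001, -0.001] [-0.001, 0.0, -0.001] | f [-0.2  0.3 -1.1] pos [556.6 -31.   99.8] yaw 79.6 open 0.68 t 19.4
clock: 20.02
eef_pos: [557.3, -31.0, 101.0]
tcp_rot: [3.141, -0.0, 1.39]
contact_force: [-0.4, -0.0, -0.5]
opening: 1.007
grasp_force: 0.0
clock: 20.35
eef_pos: [560.0, -31.2, 201.5]
tcp_rot: [3.134, -0.001, 1.39]
contact_force: [0.6, 0.8, -0.0]
opening: 0.999
grasp_force: 0.0
clock: 20.85
eef_pos: [471.9, -158.8, 196.2]
tcp_rot: [-3.141, -0.0, 1.387]
contact_force: [0.5, 0.1, -0.4]
opening: 0.999
grasp_force: 0.0
rows [-1.1, -0.059, 0.231] [-0.0, -0.0, -0.002] | f [ 0.5  0.1 -0.4] pos [ 471.9 -158.8  196.2] yaw 79.5 open 0.999 t 20.9
```

View pics/g.png

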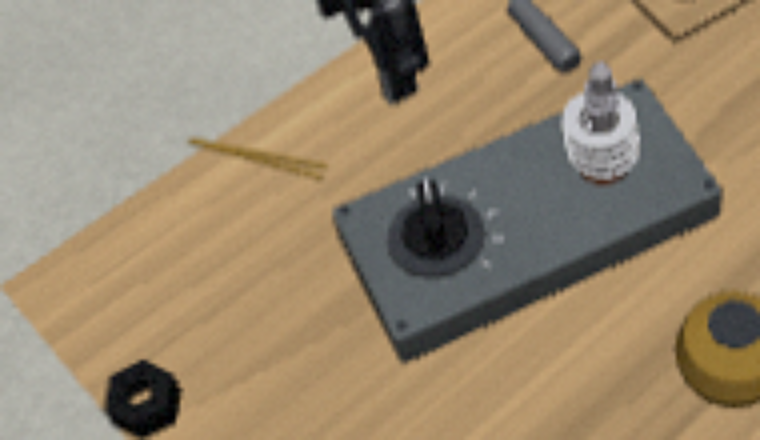

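Three reels are stacked on the spindle. The nut has been knocked: it was at (122,269) in the scene view and is now at about (126,280). I'll clear the top view and measure it again.

```bash
python3 -m inch '[[[1,0.1,0,0,0,0],[1,0.1,0,0,0,0],[1,0.1,0,0,0,0],[1,0.1,0,0,0,0],[1,0.1,0,0,0,0],[1,0.1,0,0,0,0],[1,0.1,0,0,0,0]]]'; python3 - <<'E'
from h import *
a=np.ascontiguousarray(r.grab_frame("scene")[:,:,::-1]); b=np.ascontiguousarray(r.grab_frame("top")[:,:,::-1])
for n,I,box in(("top",b,(380,200,460,275)),("scene",a,(100,250,150,300))):
    H=cv2.cvtColor(I,cv2.COLOR_BGR2HSV);k=(H[...,2]<60).astype(np.uint8)
    for c in blobs(k,box,80):
        h=cv2.convexHull(c); u=cv2.fitEllipse(h)[0]; x,y,w,hh=cv2.boundingRect(c); v=(x+w/2-.5,y+hh/2-.5)
        m=cv2.moments(h); mc=(m['m10']/m['m00'],m['m01']/m['m00'])
        print(n,np.round([u,v,mc],1).tolist(),cv2.contourArea(c),[plane(n,q,13).round(1).tolist() for q in(u,v,mc)])
        if n=="top": cv2.imwrite("pics/n.png",cv2.resize(b[y-8:y+hh+8,x-8:x+w+8],None,fx=16,fy=16,interpolation=cv2.INTER_CUBIC)); print("crop",x-8,y-8)
# knob crop
k=cv2.resize(b[180:225,315:360],None,fx=12,fy=12,interpolation=cv2.INTER_CUBIC);n=cv2.imread("pics/n.png")
H=max(len(k),len(n)); z=lambda q:cv2.copyMakeBorder(q,0,H-len(q),0,0,cv2.BORDER_CONSTANT)
o=np.hstack([z(n),z(k)]);print(o.shape,n.shape);s=min(1,800/o.shape[1],600/o.shape[0]);print(s);cv2.imwrite("pics/o.png",cv2.resize(o,None,fx=s,fy=s))
E
```

```text
clock: 21.53
eef_pos: [529.1, 38.2, 196.4]
tcp_rot: [-3.141, -0.0, 1.395]
contact_force: [-0.9, 0.1, -0.5]
opening: 1.001
grasp_force: 0.0
top [[418.5, 222.5], [418.5, 222.5], [418.5, 222.5]] 230.0 [[456.1, -386.3, 13.0], [456.1, -386.3, 13.0], [456.1, -386.3, 13.0]]
crop 401 207
scene [[125.3, 279.4], [125.5, 279.0], [125.4, 279.4]] 235.5 [[458.6, -387.4, 13.0], [457.8, -386.5, 13.0], [458.6, -387.4, 13.0]]
(540, 1116, 3) (512, 576, 3)
0.7168458781362007
```

View pics/o.png

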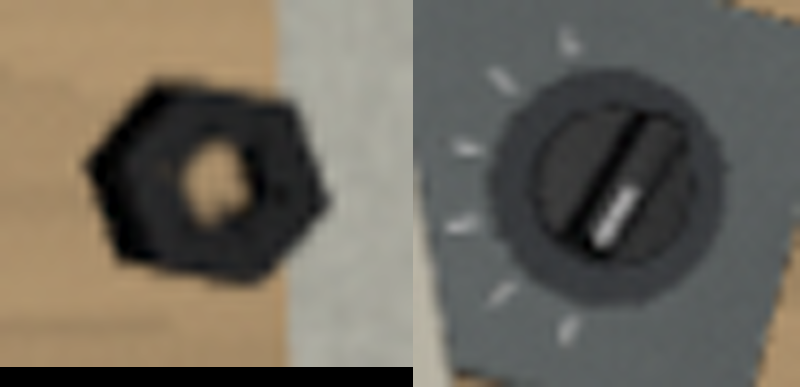

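Nut: bore at about (209,182) in the crop. Its top and bottom flats are tilted about 7° in the image, so they face roughly -8° in world. The selector bar is at about 30° in the image, and I'll set its final angle absolutely.

```bash
python3 -m inch '[[[-1,-0.05,0.05,0,0,0],[-1,-0.05,0.05,0,0,0],[-1,-0.05,0.05,0,0,0],[-1,-0.05,0.05,0,0,0],[-1,-0.05,0.05,0,0,0],[-1,-0.05,0.05,0,0,0],[-1,-0.05,0.05,0,0,0]]]'; python3 -m inch '[[[-0.9,0,0.1,0,0,-0.3],[-0.9,0,0.1,0,0,-0.3],[-0.9,0,0.1,0,0,-0.3],[-0.9,0,0.1,0,0,-0.3],[-0.9,0,0.1,0,0,-0.3],[-0.9,0,0.1,0,0,-0.3],[-0.9,0,0.1,0,0,-0.3],[-0.9,0,0.1,0,0,-0.3]]]'; python3 -c "
from h import *
go(457.3,-386.7,100,142)
print([plane('top',(p[0]/16/.7168+400.5,p[1]/16/.7168+206.5),26)[:2].round(1).tolist() for p in ((160,85),(292,100),(122,262),(258,280))])"
```

```text
clock: 22.22
eef_pos: [481.7, -162.1, 186.8]
tcp_rot: [-3.141, 0.0, 1.385]
contact_force: [-0.6, 0.2, -0.7]
opening: 1.002
grasp_force: 0.0
clock: 22.88
eef_pos: [450.4, -336.6, 166.6]
tcp_rot: [3.141, -0.001, 2.338]
contact_force: [1.0, 0.4, 1.0]
opening: 1.002
grasp_force: 0.0
rows [-0.205, -0.149, 0.333] [0.0, -0.0, -0.045] | f [1.  0.4 1. ] pos [ 450.4 -336.6  166.6] yaw 133.9 open 1.002 t 22.9
[[479.3, -371.0], [475.2, -402.2], [438.7, -360.6], [433.9, -392.6]]
```

```bash
python3 -m inch '[[[-0.205,-0.149,0.333,0,0,-0.045],[-0.205,-0.149,0.333,0,0,-0.045],[-0.205,-0.149,0.333,0,0,-0.045],[-0.205,-0.149,0.333,0,0,-0.045],[-0.205,-0.149,0.333,0,0,-0.045],[-0.205,-0.149,0.333,0,0,-0.045]]]'; python3 -c "
from h import *
go(457.3,-386.7,6,142)"
```

```text
clock: 23.38
eef_pos: [457.9, -386.5, 101.7]
tcp_rot: [3.141, 0.002, 2.474]
contact_force: [0.5, 0.2, 1.0]
opening: 1.002
grasp_force: 0.0
rows [0.003, -0.003, 0.478] [0.0, 0.0, -0.001] | f [0.5 0.2 1. ] pos [ 457.9 -386.5  101.7] yaw 141.7 open 1.002 t 23.4
```

```bash
python3 -m inch '[[[0,0,0.2,0,0,0],[0,0,0.3,0,0,0],[0,0,0.4,0,0,0],[0,0,0.475,0,0,0],[0,0,0.475,0,0,0],[0,0,0.475,0,0,0]]]'; python3 -m inch '[[[0,0,0,0,0,0],[0,0,0,0,0,0],[0,0,0,0,0,0],[0,0,0,0,0,0],[0,0,0,0,0,0],[0,0,0,0,0,0],[0,0,0,0,0,0],[0,0,0,0,0,0]]]' -1 20; python3 -m inch '[[[0,0,0,0,0,0],[0,0,0,0,0,0],[0,0,0,0,0,0],[0,0,0,0,0,0],[0,0,0,0,0,0]]]'; python3 -m inch '[[[0,0,0,0,0,0],[0,0,0,0,0,0],[0,0,0,0,0,0],[0,0,0,0,0,0],[0,0,0,0,0,0],[0,0,0,0,0,0],[0,0,0,0,0,0],[0,0,0,0,0,0]]]' 1; python3 -c "
from h import *
go(457.3,-386.7,6,82)"
```

```text
clock: 23.88
eef_pos: [457.6, -386.6, 6.3]
tcp_rot: [3.142, 0.001, 2.474]
contact_force: [0.4, -0.1, 0.1]
opening: 0.998
grasp_force: 0.0
clock: 24.55
eef_pos: [457.8, -387.5, 6.7]
tcp_rot: [3.142, 0.002, 2.473]
contact_force: [-0.9, 1.1, 8.6]
opening: 0.519
grasp_force: 19.3
clock: 24.97
eef_pos: [457.8, -387.5, 6.7]
tcp_rot: [3.142, 0.002, 2.473]
contact_force: [-0.3, 1.7, 7.8]
opening: 0.515
grasp_force: 19.3
clock: 25.63
eef_pos: [457.2, -387.0, 5.2]
tcp_rot: [3.142, -0.0, 2.474]
contact_force: [0.6, -0.7, 0.3]
opening: 1.002
grasp_force: 0.0
rows [0.0, 0.002, -0.004] [-0.0, -0.0, 0.332] | f [ 0.6 -0.7  0.3] pos [ 457.2 -387.     5.2] yaw 141.7 open 1.002 t 25.6
```

```bash
python3 -m inch '[[[0,0,-0.008,0,0,0.3],[0,0,-0.008,0,0,0.3],[0,0,-0.008,0,0,0.3],[0,0,-0.008,0,0,0.3],[0,0,-0.008,0,0,0.3],[0,0,-0.008,0,0,0.3],[0,0,-0.008,0,0,0.3],[0,0,-0.008,0,0,0.3]]]'; python3 -m inch '[[[0,0,0,0,0,0.032],[0,0,0,0,0,0.032],[0,0,0,0,0,0.032],[0,0,0,0,0,0.032]]]'; python3 -c "
from h import *
go(457.2,-387,6,82)"; python3 -m inch '[[[0,0,0,0,0,0],[0,0,0,0,0,0],[0,0,0,0,0,0],[0,0,0,0,0,0],[0,0,0,0,0,0],[0,0,0,0,0,0],[0,0,0,0,0,0],[0,0,0,0,0,0]]]' -1 20; python3 -m inch '[[[0,0,0,0,0,0],[0,0,0,0,0,0],[0,0,0,0,0,0],[0,0,0,0,0,0],[0,0,0,0,0,0]]]'; python3 -m inch '[[[0,0,0,0,0,0],[0,0,0,0,0,0],[0,0,0,0,0,0],[0,0,0,0,0,0],[0,0,0,0,0,0],[0,0,0,0,0,0],[0,0,0,0,0,0],[0,0,0,0,0,0]]]' 1; python3 -m inch '[[[0,0,-0.6,0,0,0],[0,0,-0.6,0,0,0],[0,0,-0.6,0,0,0],[0,0,-0.6,0,0,0]]]';python3 -c "
from h import *
go(480,-150,140,82)"
```

```text
clock: 26.3
eef_pos: [457.2, -387.0, 6.8]
tcp_rot: [-3.142, -0.0, 1.524]
contact_force: [0.7, 1.2, 0.3]
opening: 1.005
grasp_force: 0.0
clock: 26.63
eef_pos: [457.2, -387.0, 6.9]
tcp_rot: [3.142, 0.0, 1.434]
contact_force: [0.8, 1.1, 0.3]
opening: 1.001
grasp_force: 0.0
rows [0.0, -0.0, 0.004] [0.0, 0.0, 0.001] | f [0.8 1.1 0.3] pos [ 457.2 -387.     6.9] yaw 82.1 open 1.001 t 26.6
clock: 27.3
eef_pos: [457.2, -387.0, 7.1]
tcp_rot: [3.142, 0.0, 1.431]
contact_force: [-0.7, 1.7, 5.2]
opening: 0.517
grasp_force: 19.9
clock: 27.72
eef_pos: [457.2, -387.0, 7.1]
tcp_rot: [3.142, 0.0, 1.431]
contact_force: [-0.8, 1.1, 4.9]
opening: 0.519
grasp_force: 20.0
clock: 28.38
eef_pos: [457.2, -387.1, 6.9]
tcp_rot: [-3.142, 0.0, 1.431]
contact_force: [-0.0, -0.1, 0.7]
opening: 0.994
grasp_force: 0.0
clock: 28.72
eef_pos: [460.5, -389.9, 134.2]
tcp_rot: [3.133, 0.006, 1.431]
contact_force: [1.7, -0.9, 1.0]
opening: 1.001
grasp_force: 0.0
rows [1.201, -0.071, -0.036] [0.003, 0.002, -0.0] | f [ 1.7 -0.9  1. ] pos [ 460.5 -389.9  134.2] yaw 82.0 open 1.001 t 28.7
```

```bash
python3 -m inch '[[[1,0,-0.35,0,0,0],[1,0,-0.35,0,0,0],[1,0,-0.35,0,0,0],[1,0,-0.35,0,0,0],[1,0,-0.35,0,0,0],[1,0,-0.35,0,0,0],[1,0,-0.35,0,0,0]]]'; python3 -m inch '[[[0.9,0.1,0,0,0,0],[0.9,0.1,0,0,0,0],[0.9,0.1,0,0,0,0],[0.9,0.1,0,0,0,0],[0.9,0.1,0,0,0,0],[0.9,0.1,0,0,0,0],[0.9,0.1,0,0,0,0]]]';python3 - <<'E'
from h import *
a=np.ascontiguousarray(r.grab_frame("scene")[:,:,::-1]); b=np.ascontiguousarray(r.grab_frame("top")[:,:,::-1])
for n,I,box in(("top",b,(380,200,460,275)),("scene",a,(100,250,150,300))):
    H=cv2.cvtColor(I,cv2.COLOR_BGR2HSV);k=(H[...,2]<60).astype(np.uint8)
    for c in blobs(k,box,80):
        h=cv2.convexHull(c); u=cv2.fitEllipse(h)[0]; m=cv2.moments(h); mc=(m['m10']/m['m00'],m['m01']/m['m00'])
        print(n,[plane(n,q,13).round(1).tolist() for q in(u,mc)])
go(457.2,-387,150,22)
E
```

```text
clock: 29.3
eef_pos: [485.9, -187.2, 198.0]
tcp_rot: [3.14, 0.0, 1.434]
contact_force: [0.5, -1.3, -0.1]
opening: 1.001
grasp_force: 0.0
clock: 29.88
eef_pos: [530.0, -14.0, 196.2]
tcp_rot: [-3.141, 0.001, 1.432]
contact_force: [-1.0, -0.3, -0.3]
opening: 1.0
grasp_force: 0.0
top [[455.7, -386.9, 13.0], [455.6, -387.2, 13.0]]
scene [[458.7, -387.9, 13.0], [458.4, -388.0, 13.0]]
rows [-1.892, -0.097, 0.233] [-0.0, 0.0, 0.333] | f [0.7 0.2 0.1] pos [529.8 -15.  196.4] yaw 81.9 open 1.002 t 30.0
```

```bash
python3 -m inch '[[[-1,-0.05,0.02,0,0,0],[-1,-0.05,0.02,0,0,0],[-1,-0.05,0.02,0,0,0],[-1,-0.05,0.02,0,0,0],[-1,-0.05,0.02,0,0,0],[-1,-0.05,0.02,0,0,0],[-1,-0.05,0.02,0,0,0]]]'; python3 -m inch '[[[-0.89,-0.05,0.1,0,0,0.3],[-0.89,-0.05,0.1,0,0,0.3],[-0.89,-0.05,0.1,0,0,0.3],[-0.89,-0.05,0.1,0,0,0.3],[-0.89,-0.05,0.1,0,0,0.3],[-0.89,-0.05,0.2,0,0,0.3],[-0.89,-0.05,0.3,0,0,0.3],[-0.89,-0.05,0.3,0,0,0.3]]]'; python3 -c "
from h import *
go(457.2,-387,70,22)"
```

```text
clock: 30.57
eef_pos: [490.9, -213.2, 192.7]
tcp_rot: [-3.141, 0.0, 1.425]
contact_force: [0.4, -0.5, -0.1]
opening: 1.0
grasp_force: 0.0
clock: 31.23
eef_pos: [455.3, -383.6, 129.2]
tcp_rot: [-3.136, 0.002, 0.48]
contact_force: [-0.5, 0.7, -0.0]
opening: 0.996
grasp_force: 0.0
rows [0.001, 0.021, 0.296] [-0.002, 0.001, 0.031] | f [-0.5  0.7 -0. ] pos [ 455.3 -383.6  129.2] yaw 27.5 open 0.996 t 31.2
```

```bash
python3 -m inch '[[[0.002,0.012,0.2,0,0,0.031],[0.002,0.012,0.296,0,0,0.031],[0.002,0.012,0.296,0,0,0.031],[0.002,0.012,0.296,0,0,0.031],[0.002,0.012,0.296,0,0,0.031]]]'; python3 -c "
from h import *
go(457.2,-387,5,22)"
```

```text
clock: 31.65
eef_pos: [459.5, -387.2, 74.8]
tcp_rot: [3.141, -0.001, 0.392]
contact_force: [0.2, 0.3, -0.4]
opening: 0.998
grasp_force: 0.0
rows [-0.011, -0.006, 0.349] [0.0, -0.0, 0.002] | f [ 0.2  0.3 -0.4] pos [ 459.5 -387.2   74.8] yaw 22.4 open 0.998 t 31.6
```

```bash
python3 -m inch '[[[-0.008,-0.003,0.15,0,0,0.002],[-0.008,-0.003,0.25,0,0,0.002],[-0.008,-0.003,0.3,0,0,0.002],[-0.008,-0.003,0.34,0,0,0.002],[-0.008,-0.003,0.34,0,0,0.002],[-0.008,-0.003,0.34,0,0,0.002]]]'; python3 -c "
from h import *
go(457.2,-387,5,22)"
```

```text
clock: 32.15
eef_pos: [457.8, -387.4, 6.6]
tcp_rot: [3.141, -0.0, 0.385]
contact_force: [1.5, 0.7, 0.6]
opening: 1.0
grasp_force: 0.0
rows [-0.002, -0.003, 0.008] [0.0, -0.0, 0.0] | f [1.5 0.7 0.6] pos [ 457.8 -387.4    6.6] yaw 22.0 open 1.0 t 32.1
```

```bash
python3 -m inch '[[[-0.003,-0.002,0.004,0,0,0],[-0.003,-0.002,0.004,0,0,0],[-0.003,-0.002,0.004,0,0,0],[-0.003,-0.002,0.004,0,0,0],[-0.003,-0.002,0.004,0,0,0],[-0.003,-0.002,0.004,0,0,0],[-0.003,-0.002,0.004,0,0,0],[-0.003,-0.002,0.004,0,0,0]]]' -1 60; python3 -m inch '[[[0,0,0,0,0,0],[0,0,0,0,0,0],[0,0,0,0,0,0],[0,0,0,0,0,0]]]';python3 -m inch '[[[0,0,-0.1,0,0,0],[0,0,-0.3,0,0,0],[0,0,-0.5,0,0,0],[0,0,-0.7,0,0,0],[0,0,-0.9,0,0,0],[0,0,-0.95,0,0,0],[0,0,-0.95,0,0,0],[0,0,-0.95,0,0,0]]]'; python3 - <<'E'
from h import *
go(557,-29.3,195,22)
E
```

```text
clock: 32.82
eef_pos: [457.0, -387.2, 6.1]
tcp_rot: [3.141, -0.001, 0.384]
contact_force: [-1.0, 1.1, 8.1]
opening: 0.507
grasp_force: 61.0
clock: 33.15
eef_pos: [457.0, -387.3, 6.1]
tcp_rot: [3.141, -0.001, 0.384]
contact_force: [-0.5, 2.7, 7.8]
opening: 0.504
grasp_force: 61.0
clock: 33.82
eef_pos: [456.4, -386.8, 194.9]
tcp_rot: [3.141, -0.0, 0.384]
contact_force: [0.2, 0.6, -1.4]
opening: 0.505
grasp_force: 61.4
rows [1.137, -1.468, -0.001] [0.0, -0.0, 0.0] | f [ 0.2  0.6 -1.4] pos [ 456.4 -386.8  194.9] yaw 22.0 open 0.505 t 33.8
```

```bash
python3 -m inch '[[[0.6,-0.78,0,0,0,0],[0.6,-0.78,0,0,0,0],[0.6,-0.78,0,0,0,0],[0.6,-0.78,0,0,0,0],[0.6,-0.78,0,0,0,0],[0.6,-0.78,0,0,0,0],[0.6,-0.78,0,0,0,0]]]'; python3 -m inch '[[[0.53,-0.68,0,0,0,0],[0.53,-0.68,0,0,0,0],[0.53,-0.68,0,0,0,0],[0.53,-0.68,0,0,0,0],[0.53,-0.68,0,0,0,0],[0.53,-0.68,0,0,0,0]]]';python3 -m inch '[[[0,0,0,0,0,0],[0,0,0,0,0,0],[0,0,0,0,0,0]]]';python3 - <<'E'
from h import *
go(557,-29.3,169,22)
E
```

```text
clock: 34.4
eef_pos: [508.3, -195.3, 192.5]
tcp_rot: [-3.139, 0.003, 0.388]
contact_force: [-0.8, 0.2, -0.4]
opening: 0.508
grasp_force: 61.4
clock: 34.9
eef_pos: [556.3, -30.3, 193.3]
tcp_rot: [-3.141, 0.002, 0.387]
contact_force: [0.6, -0.1, -0.9]
opening: 0.502
grasp_force: 61.5
clock: 35.15
eef_pos: [555.9, -33.2, 194.4]
tcp_rot: [-3.141, 0.001, 0.383]
contact_force: [0.2, -0.1, -0.8]
opening: 0.505
grasp_force: 61.4
rows [0.012, -0.016, 0.127] [-0.0, 0.0, -0.0] | f [ 0.2 -0.1 -0.8] pos [555.9 -33.2 194.4] yaw 21.9 open 0.505 t 35.1
```

```bash
python3 -m inch '[[[0.012,-0.016,0.06,0,0,0],[0.012,-0.016,0.12,0,0,0],[0.012,-0.016,0.12,0,0,0],[0.012,-0.016,0.12,0,0,0],[0.012,-0.016,0.12,0,0,0]]]'; python3 - <<'E'
from h import *
a=np.ascontiguousarray(r.grab_frame("scene")[:,:,::-1])
cv2.imwrite("pics/p.png",cv2.resize(a[160:240,195:285],None,fx=7,fy=7,interpolation=cv2.INTER_CUBIC))
go(557,-29.3,160,22)
s=r.sense()['eef_pos']
print("proj nut", proj("scene",s+[1.4,-.9,6.9]), "bottom",proj("scene",s+[1.4,-.9,-6.1]))
E
```

```text
clock: 35.57
eef_pos: [557.3, -27.7, 170.5]
tcp_rot: [-3.141, 0.001, 0.384]
contact_force: [-0.1, -0.8, -0.9]
opening: 0.505
grasp_force: 61.5
rows [-0.006, 0.007, 0.054] [0.0, 0.0, 0.0] | f [-0.2 -0.9 -1. ] pos [557.6 -27.7 170.9] yaw 22.0 open 0.504 t 35.6
proj nut [239.98994395 190.72096565] bottom [240.09796065 193.77442656]
```

View pics/p.png

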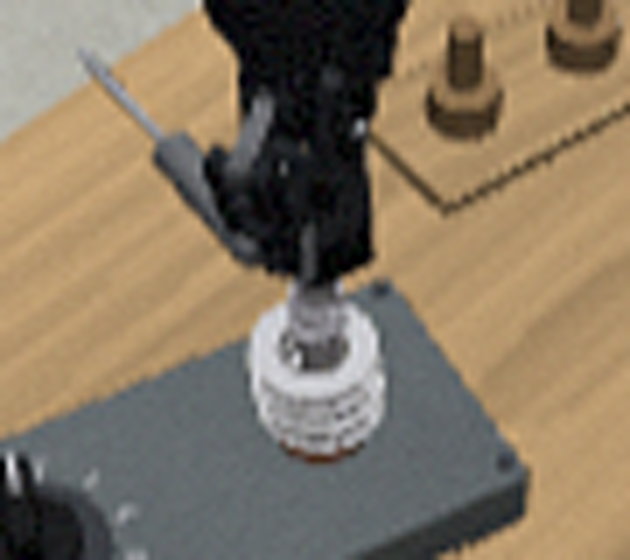

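```bash
python3 -m inch '[[[-0.005,0.006,0,0,0,0],[-0.005,0.006,0.03,0,0,0],[-0.005,0.006,0.06,0,0,0],[-0.005,0.006,0.06,0,0,0],[-0.005,0.006,0.06,0,0,0]]]'; python3 -m inch '[[[0,0,0.015,0,0,0],[0,0,0.03,0,0,0],[0,0,0.03,0,0,0]]]';  python3 -m inch '[[[0,0,0.015,0,0,0],[0,0,0.025,0,0,0],[0,0,0.025,0,0,0]]]'; python3 -c "
from h import *
go(557,-29,136,22)"
```

```text
clock: 36.03
eef_pos: [556.6, -29.0, 158.3]
tcp_rot: [-3.141, 0.001, 0.385]
contact_force: [-0.7, 0.2, 0.5]
opening: 0.503
grasp_force: 61.5
clock: 36.28
eef_pos: [556.7, -29.0, 152.3]
tcp_rot: [-3.141, 0.001, 0.385]
contact_force: [-0.6, 0.8, -0.8]
opening: 0.504
grasp_force: 61.5
clock: 36.53
eef_pos: [556.8, -29.1, 147.4]
tcp_rot: [-3.141, 0.001, 0.385]
contact_force: [0.1, -0.0, -1.0]
opening: 0.505
grasp_force: 61.5
rows [0.001, 0.0, 0.057] [-0.0, 0.0, 0.0] | f [ 0.1 -0.  -1. ] pos [556.8 -29.1 147.4] yaw 22.0 open 0.505 t 36.5
```

```bash
python3 -m inch '[[[0,0,0.01,0,0,0],[0,0,0.02,0,0,0],[0,0,0.02,0,0,0]]]';  python3 -m inch '[[[0,0,0.01,0,0,0],[0,0,0.02,0,0,0],[0,0,0.02,0,0,0]]]';  python3 -m inch '[[[0,0,0.007,0,0,0],[0,0,0.012,0,0,0],[0,0,0.012,0,0,0]]]'
```

```text
clock: 36.78
eef_pos: [556.8, -29.1, 143.5]
tcp_rot: [-3.141, 0.0, 0.384]
contact_force: [0.5, 0.5, -0.4]
opening: 0.503
grasp_force: 61.5
clock: 37.03
eef_pos: [556.8, -29.1, 139.5]
tcp_rot: [-3.141, 0.0, 0.385]
contact_force: [-0.4, -0.5, -0.7]
opening: 0.507
grasp_force: 61.5
clock: 37.28
eef_pos: [556.9, -29.1, 137.3]
tcp_rot: [-3.142, 0.0, 0.385]
contact_force: [-0.3, 1.0, -0.6]
opening: 0.503
grasp_force: 61.5
```

```bash
python3 -m inch '[[[0,0,0.005,0,0,0],[0,0,0.01,0,0,0],[0,0,0.01,0,0,0]]]';  python3 -m inch '[[[0,0,0.005,0,0,0],[0,0,0.01,0,0,0],[0,0,0.01,0,0,0]]]'
```

```text
clock: 37.53
eef_pos: [557.2, -29.1, 136.0]
tcp_rot: [3.141, -0.0, 0.385]
contact_force: [-2.2, 0.2, 7.1]
opening: 0.504
grasp_force: 62.2
clock: 37.78
eef_pos: [557.4, -29.1, 135.5]
tcp_rot: [3.141, -0.001, 0.385]
contact_force: [-7.0, -0.5, 21.9]
opening: 0.508
grasp_force: 63.5
```

```bash
cat > st.py <<'E'
from h import *
s=r.sense();print("   F",s['contact_force'].round(1),"T",s['wrist_torque'].round(2),"z",s['eef_pos'][2].round(1),"yaw",np.degrees(s['tcp_rot'][2]).round(1),"grip",round(s['opening'],3))
E
python3 -m inch '[[[0,0,-0.006,0,0,0],[0,0,-0.006,0,0,0]]]' >/dev/null; python3 st.py
python3 -m inch '[[[0,0,0,0,0,-0.03],[0,0,0,0,0,-0.06],[0,0,0,0,0,-0.06]]]' >/dev/null; python3 st.py
python3 -m inch '[[[0,0,0,0,0,-0.03],[0,0,0,0,0,-0.06],[0,0,0,0,0,-0.06]]]' >/dev/null; python3 st.py
python3 -m inch '[[[0,0,0,0,0,-0.03],[0,0,0,0,0,-0.06],[0,0,0,0,0,-0.06]]]' >/dev/null; python3 st.py
```

```text
F [-4.5  1.7 10.5] T [0.1  0.63 0.08] z 135.9 yaw 22.0 grip 0.506
   F [ 0.6  0.6 -0.1] T [ 0.11 -0.06  0.02] z 134.9 yaw 33.1 grip 0.504
   F [-0.1 -0.9 -0.7] T [ 0.02 -0.   -0.01] z 134.6 yaw 43.7 grip 0.506
   F [-1.3 -0.2 -0.9] T [ 0.04  0.01 -0.02] z 134.6 yaw 54.4 grip 0.502
```

```bash
for i in 1 2 3; do python3 -m inch '[[[0,0,0.004,0,0,0],[0,0,0.004,0,0,0],[0,0,0.004,0,0,0]]]' >/dev/null; python3 st.py; done
```

```text
F [-0.1 -0.4 -1.5] T [ 0.03  0.03 -0.02] z 133.8 yaw 54.2 grip 0.507
   F [-0.4  0.1 -0.4] T [ 0.06 -0.1  -0.06] z 133.0 yaw 54.4 grip 0.505
   F [ 1.2  1.  -1.1] T [ 0.07 -0.05  0.03] z 132.2 yaw 54.4 grip 0.503
```

```bash
for i in 1 2 3; do python3 -m inch '[[[0,0,0.004,0,0,0],[0,0,0.004,0,0,0],[0,0,0.004,0,0,0]]]' >/dev/null; python3 st.py; done
```

```text
F [-0.7  0.2  4. ] T [ 0.04  0.17 -0.02] z 131.8 yaw 54.4 grip 0.502
   F [-2.9  0.8 10.6] T [0.12 0.63 0.01] z 131.5 yaw 54.4 grip 0.508
   F [-4.6  0.3 17.4] T [0.08 0.93 0.02] z 131.3 yaw 54.4 grip 0.503
```

```bash
python3 -m inch '[[[0,0,-0.004,0,0,0],[0,0,-0.004,0,0,0]]]' >/dev/null; python3 st.py
for i in 1 2 3 4; do python3 -m inch '[[[0,0,0,0,0,-0.03],[0,0,0,0,0,-0.05],[0,0,0,0,0,-0.05]]]' >/dev/null; python3 st.py; done
```

```text
F [-2.6  0.2  9.9] T [0.02 0.52 0.01] z 131.5 yaw 54.4 grip 0.509
   F [-3.3  1.  10.5] T [ 0.23  0.46 -0.54] z 131.6 yaw 63.6 grip 0.508
   F [ 0.3 -2.9  6.3] T [-0.6  -0.21  0.09] z 131.6 yaw 72.7 grip 0.507
   F [1.7 1.8 2.9] T [ 0.35 -0.04  0.7 ] z 131.1 yaw 81.6 grip 0.505
   F [  5.5   0.7 -11.7] T [-0.03 -0.86  0.13] z 130.1 yaw 90.5 grip 0.504
```

```bash
python3 -m inch '[[[0,0,0,0,0,0],[0,0,0,0,0,0]]]' >/dev/null; python3 st.py; python3 - <<'E'
from h import *
a=np.ascontiguousarray(r.grab_frame("scene")[:,:,::-1])
cv2.imwrite("pics/q.png",cv2.resize(a[165:240,200:280],None,fx=7,fy=7,interpolation=cv2.INTER_CUBIC))
E
```

```text
F [  5.4  -0.1 -12.2] T [-0.07 -0.86  0.04] z 129.7 yaw 90.2 grip 0.499
```

View pics/q.png

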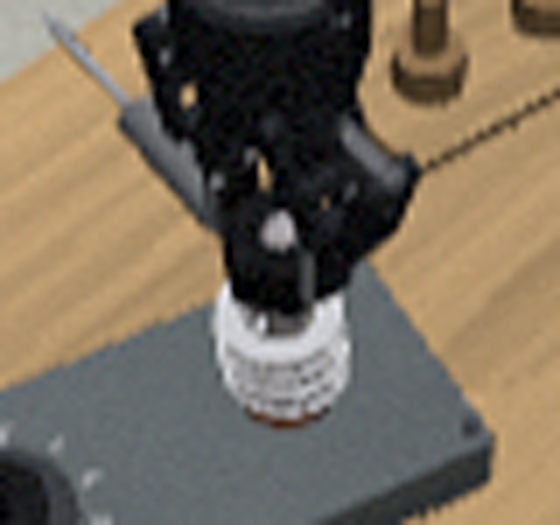

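```bash
for i in 1 2 3; do python3 -m inch '[[[0,0,0.004,0,0,0],[0,0,0.004,0,0,0],[0,0,0.004,0,0,0]]]' >/dev/null; python3 st.py; done
```

```text
F [  2.   -2.1 -10.2] T [-0.15 -0.48 -0.03] z 129.5 yaw 90.4 grip 0.501
   F [ 0.5 -0.1 -3.5] T [-0.04 -0.08 -0.01] z 129.2 yaw 90.4 grip 0.504
   F [ 0.1  0.5 -1.1] T [-0.02  0.    0.03] z 128.5 yaw 90.4 grip 0.504
```

```bash
for i in 1 2 3 4; do python3 -m inch '[[[0,0,0.004,0,0,0],[0,0,0.004,0,0,0],[0,0,0.004,0,0,0]]]' >/dev/null; python3 st.py; done
```

```text
F [-0.7  0.4  1.8] T [ 0.05  0.03 -0.  ] z 127.8 yaw 90.4 grip 0.506
   F [-2.9 -0.2  9. ] T [ 0.04  0.37 -0.02] z 127.5 yaw 90.4 grip 0.506
   F [-4.6 -0.7 14.2] T [0.03 0.8  0.  ] z 127.2 yaw 90.4 grip 0.505
   F [-5.3  0.1 21.7] T [0.02 1.11 0.  ] z 127.1 yaw 90.4 grip 0.503
```

```bash
python3 -m inch '[[[0,0,-0.008,0,0,0],[0,0,-0.008,0,0,0]]]' >/dev/null; python3 st.py
for i in 1 2 3; do python3 -m inch '[[[0,0,0.001,0,0,0.025],[0,0,0.0025,0,0,0.05],[0,0,0.0025,0,0,0.05]]]' >/dev/null; python3 st.py; done
```

```text
F [-2.5  0.8  7.4] T [0.06 0.34 0.  ] z 127.5 yaw 90.4 grip 0.506
   F [0.1 0.1 6.9] T [ 0.03  0.06 -0.1 ] z 126.9 yaw 81.1 grip 0.508
   F [-0.1  0.3  8.2] T [-0.1   0.04 -0.08] z 126.5 yaw 72.1 grip 0.5
   F [ 0.4 -0.8  8.2] T [-0.06  0.02 -0.1 ] z 126.0 yaw 63.1 grip 0.505
```

```bash

for i in 1 2 3; do python3 -m inch '[[[0,0,0.0015,0,0,0.03],[0,0,0.003,0,0,0.06],[0,0,0.0045,0,0,0.09],[0,0,0.006,0,0,0.12],[0,0,0.0075,0,0,0.15],[0,0,0.009,0,0,0.18],[0,0,0.0095,0,0,0.19],[0,0,0.0095,0,0,0.19]]]' >/dev/null; python3 st.py; done
```

```text
F [-0.7 -0.6  9.3] T [-0.11  0.16 -0.05] z 124.2 yaw 29.1 grip 0.506
   F [-1.8  0.1 11.6] T [-0.16  0.5  -0.04] z 122.4 yaw -5.1 grip 0.506
   F [-2.9  0.8 16.4] T [ 0.19  0.54 -0.02] z 121.1 yaw -39.3 grip 0.507
```

```bash
python3 -m inch '[[[0,0,-0.008,0,0,0],[0,0,-0.008,0,0,0],[0,0,-0.008,0,0,0]]]' >/dev/null; python3 st.py;  python3 -m inch '[[[0,0,0,0,0,0],[0,0,0,0,0,0],[0,0,0,0,0,0],[0,0,0,0,0,0],[0,0,0,0,0,0],[0,0,0,0,0,0],[0,0,0,0,0,0],[0,0,0,0,0,0]]]' 1; python3 -m inch '[[[0,0,-0.2,0,0,0],[0,0,-0.35,0,0,0],[0,0,-0.4,0,0,0],[0,0,-0.4,0,0,0]]]'; python3 -m inch '[[[-0.5,0.5,0,0,0,0],[-0.5,0.5,0,0,0,0],[-0.5,0.5,0,0,0,0],[-0.5,0.5,0,0,0,0],[-0.5,0.5,0,0,0,0],[-0.5,0.5,0,0,0,0]]]'; python3 - <<'E'
from h import *
go(515,-160,130,73.5)
a=np.ascontiguousarray(r.grab_frame("scene")[:,:,::-1])
cv2.imwrite("pics/v.png",cv2.resize(a[170:240,180:280],None,fx=7,fy=7,interpolation=cv2.INTER_CUBIC))
for z in (157,143,130,117): print(z,(np.array(proj("scene",(558.4,-30.2,z)))-[180,170]+.5)*7)
E
```

```text
F [-0.7  0.7  9.2] T [ 0.09  0.14 -0.01] z 121.7 yaw -39.2 grip 0.505
clock: 47.17
eef_pos: [557.0, -29.1, 121.0]
tcp_rot: [3.142, 0.0, -0.684]
contact_force: [-0.9, 0.2, 0.4]
opening: 1.002
grasp_force: 0.0
clock: 47.5
eef_pos: [558.9, -29.2, 204.1]
tcp_rot: [-3.138, -0.004, -0.684]
contact_force: [0.2, -1.4, -1.1]
opening: 1.003
grasp_force: 0.0
clock: 48.0
eef_pos: [415.5, -43.5, 200.4]
tcp_rot: [3.141, 0.0, -0.684]
contact_force: [-0.1, -0.1, 0.3]
opening: 0.999
grasp_force: 0.0
rows [0.754, 0.137, 0.351] [-0.0, 0.0, -0.626] | f [-0.1 -0.1  0.3] pos [415.5 -43.5 200.4] yaw -39.2 open 0.999 t 48.0
157 [420.72920705 183.95672732]
143 [421.56013599 206.23693108]
130 [422.31681585 226.50915652]
117 [423.05954229 246.3917466 ]
```

View pics/v.png

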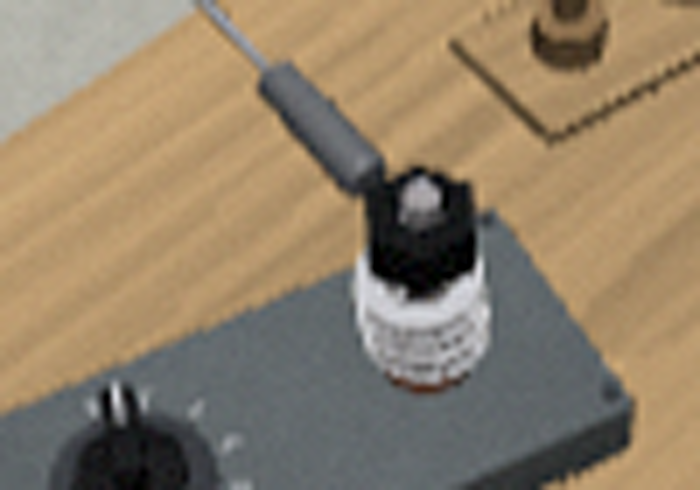

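The nut sits level in the thread, with its centre at about z = 128, 4 mm below the crest point, and the spindle tip shows through the bore. The three reels below it are still stacked. Next is the selector.

```bash
for i in 1 2; do python3 -m inch '[[[0.1,0.05,0,0,0,-0.3],[0.1,0.05,0,0,0,-0.3],[0.1,0.05,0,0,0,-0.3],[0.1,0.05,0,0,0,-0.3],[0.1,0.05,0,0,0,-0.3],[0.1,0.05,0,0,0,-0.3],[0.1,0.05,0,0,0,-0.3],[0.1,0.05,0,0,0,-0.3]]]'; done;  python3 -m inch '[[[0,0,0,0,0,-0.3],[0,0,0,0,0,-0.3],[0,0,0,0,0,-0.3],[0,0,0,0,0,-0.3],[0,0,0,0,0,-0.3],[0,0,0,0,0,-0.3],[0,0,0,0,0,-0.3],[0,0,0,0,0,-0.3]]]' >/dev/null; python3 - <<'E'
from h import *
print(plane("top",(339.5,201.4),84),plane("top",(337.2,201.2),48))
P=plane("top",(337.2,201.2),48)
for tag,ang in(("off",163.5),("1st",133.5)):
    d=np.array([np.cos(np.radians(ang)),np.sin(np.radians(ang)),0])*22
    q=[proj("scene",np.array([517.5,-160,84])+[1.4,-.9,0]+s*d) for s in(1,0)]
    print(tag,[((x-[180,170]+.5)*7).round(0) for x in q],[((proj("top",np.array([516,-160,84])+s*d)-[315,180]+.5)*12*.7168+[413,0]).round() for s in(1,-1)])
go(516,-160,130,148)
E
```

```text
clock: 48.72
eef_pos: [427.0, -63.8, 200.6]
tcp_rot: [-3.142, 0.0, 0.266]
contact_force: [-0.5, 0.7, -0.4]
opening: 1.001
grasp_force: 0.0
clock: 49.38
eef_pos: [448.8, -68.3, 200.5]
tcp_rot: [-3.141, -0.0, 1.209]
contact_force: [-0.3, 0.5, 0.7]
opening: 1.003
grasp_force: 0.0
[ 513.69751795 -160.13015217   84.        ] [ 515.62179764 -161.27384094   48.        ]
off [array([108., 384.]), array([130., 422.])] [array([608., 254.]), array([647., 107.])]
1st [array([136., 379.]), array([130., 422.])] [array([574., 234.]), array([681., 127.])]
rows [-0.568, 0.03, 0.352] [-0.0, -0.0, -0.138] | f [ 0.4 -0.8  0.1] pos [448.8 -68.3 200.5] yaw 123.2 open 1.002 t 50.0
```

```bash
python3 -m inch '[[[-0.568,0.032,0.1,0,0,-0.138],[-0.568,0.032,0.1,0,0,-0.138],[-0.568,0.032,0.2,0,0,-0.138],[-0.568,0.032,0.3,0,0,-0.138],[-0.568,0.032,0.35,0,0,-0.138],[-0.568,0.032,0.35,0,0,-0.138],[-0.568,0.032,0.35,0,0,-0.138],[-0.568,0.032,0.35,0,0,-0.138]]]'; python3 -c "
from h import *
go(516,-160.5,54,148)"
```

```text
clock: 50.72
eef_pos: [514.8, -159.8, 131.8]
tcp_rot: [3.141, 0.001, 2.577]
contact_force: [-0.4, -0.4, 0.3]
opening: 1.002
grasp_force: 0.0
rows [-0.007, 0.0, 0.389] [0.0, 0.0, -0.002] | f [-0.4 -0.4  0.3] pos [ 514.8 -159.8  131.8] yaw 147.6 open 1.002 t 50.7
```

```bash
python3 -m inch '[[[-0.005,0,0.1,0,0,0],[-0.005,0,0.2,0,0,0],[-0.005,0,0.3,0,0,0],[-0.005,0,0.36,0,0,0],[-0.005,0,0.38,0,0,0],[-0.005,0,0.38,0,0,0],[-0.005,0,0.38,0,0,0]]]' ; python3 -m inch '[[[0,0,0,0,0,0],[0,0,0,0,0,0],[0,0,0,0,0,0],[0,0,0,0,0,0],[0,0,0,0,0,0],[0,0,0,0,0,0],[0,0,0,0,0,0],[0,0,0,0,0,0]]]' -1 30; python3 -m inch '[[[0,0,0,0,0,0],[0,0,0,0,0,0],[0,0,0,0,0,0],[0,0,0,0,0,0],[0,0,0,0,0,0],[0,0,0,0,0,0]]]';python3 st.py
```

```text
clock: 51.3
eef_pos: [515.9, -160.9, 56.1]
tcp_rot: [3.141, 0.001, 2.577]
contact_force: [0.1, 0.3, -0.2]
opening: 0.999
grasp_force: 0.0
clock: 51.97
eef_pos: [515.2, -161.2, 55.4]
tcp_rot: [-3.141, 0.0, 2.577]
contact_force: [-2.9, -1.3, 5.6]
opening: 0.156
grasp_force: 31.9
clock: 52.47
eef_pos: [515.2, -161.1, 55.4]
tcp_rot: [-3.141, 0.0, 2.577]
contact_force: [-2.6, -1.7, 5.5]
opening: 0.159
grasp_force: 31.9
   F [-2.6 -1.7  5.5] T [-0.37  0.42  0.02] z 55.4 yaw 147.7 grip 0.159
```

```bash
python3 -m inch '[[[0,0,0,0,0,0.035],[0,0,0,0,0,0.07],[0,0,0,0,0,0.105],[0,0,0,0,0,0.14],[0,0,0,0,0,0.175],[0,0,0,0,0,0.2],[0,0,0,0,0,0.206],[0,0,0,0,0,0.206]]]'>/dev/null;python3 st.py;  python3 -m inch '[[[0,0,0,0,0,0.035],[0,0,0,0,0,0.07],[0,0,0,0,0,0.105],[0,0,0,0,0,0.14],[0,0,0,0,0,0.175],[0,0,0,0,0,0.2],[0,0,0,0,0,0.206],[0,0,0,0,0,0.206]]]'>/dev/null; python3 -m inch '[[[0,0,0,0,0,0],[0,0,0,0,0,0],[0,0,0,0,0,0]]]' >/dev/null; python3 st.py
python3 -m inch '[[[0,0,0,0,0,0],[0,0,0,0,0,0],[0,0,0,0,0,0],[0,0,0,0,0,0],[0,0,0,0,0,0],[0,0,0,0,0,0]]]' 1; python3 -m inch '[[[0,0,-0.2,0,0,0],[0,0,-0.4,0,0,0],[0,0,-0.6,0,0,0],[0,0,-0.6,0,0,0],[0,0,-0.6,0,0,0]]]';python3 -m inch '[[[0.4,-0.95,-0.2,0,0,0],[0.4,-0.95,-0.2,0,0,0],[0.4,-0.95,-0.2,0,0,0],[0.4,-0.95,-0.2,0,0,0],[0.4,-0.95,-0.2,0,0,0],[0.4,-0.95,-0.2,0,0,0],[0.4,-0.95,-0.2,0,0,0],[0.4,-0.95,-0.2,0,0,0]]]'; python3 - <<'E'
from h import *
a=np.ascontiguousarray(r.grab_frame("scene")[:,:,::-1]); b=np.ascontiguousarray(r.grab_frame("top")[:,:,::-1])
o=np.hstack([cv2.resize(a[170:270,160:285],(500,400),interpolation=cv2.INTER_CUBIC),cv2.resize(b[150:240,290:357],(298,400),interpolation=cv2.INTER_CUBIC)]);cv2.imwrite("pics/w.png",o)
E
```

```text
F [2.6 4.5 2.4] T [ 0.83 -0.53 -0.08] z 55.4 yaw 110.5 grip 0.154
   F [ 8.5  6.6 -4. ] T [ 1.07 -1.36 -0.03] z 55.4 yaw 73.5 grip 0.159
clock: 54.55
eef_pos: [515.1, -160.9, 55.0]
tcp_rot: [-3.141, 0.0, 1.283]
contact_force: [-0.4, -0.3, 0.6]
opening: 0.981
grasp_force: 0.0
clock: 54.97
eef_pos: [516.8, -161.5, 177.7]
tcp_rot: [3.136, 0.0, 1.283]
contact_force: [-1.1, -0.2, -0.6]
opening: 0.998
grasp_force: 0.0
clock: 55.63
eef_pos: [355.8, -30.2, 214.6]
tcp_rot: [-3.142, 0.0, 1.284]
contact_force: [-0.2, -0.4, -0.4]
opening: 0.998
grasp_force: 0.0
```

View pics/w.png

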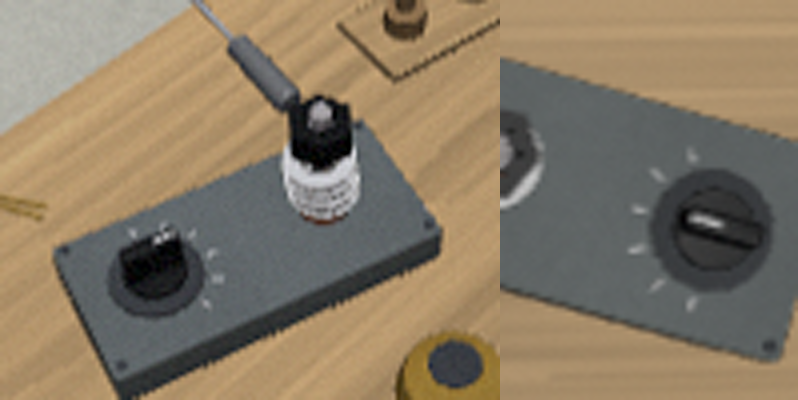

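```bash
python3 - <<'E'
from h import *
b=np.ascontiguousarray(r.grab_frame("top")[:,:,::-1]); cv2.imwrite("pics/t9.png",b)
for f in ("pics/top0.png","pics/t9.png"):
    I=cv2.cvtColor(cv2.imread(f),cv2.COLOR_BGR2GRAY).astype(float)
    ys,xs=np.mgrid[188:214,323:351]; g=I[188:214,323:351]
    m=((xs-338.5)**2+(ys-201)**2<100)&(g>75)
    w=(g-60)*m; c=np.array([(xs*w).sum(),(ys*w).sum()])/w.sum(); d=np.stack([xs-c[0],ys-c[1]])
    C=np.einsum('iab,jab,ab->ij',d,d,w); e=np.linalg.eigh(C)[1][:,1]
    P=[plane("top",c+s*5*e,84)[:2] for s in(1,-1)]; v=P[0]-P[1]; print(f,c.round(1),m.sum(),"line angle",np.degrees(np.arctan2(v[1],v[0])).round(1)%180)
E
python3 st.py
```

```text
pics/top0.png [338.1 204.6] 20 line angle 148.2
pics/t9.png [336.  199.3] 19 line angle 75.1
   F [-0.2  0.3 -0.2] T [-0.   -0.05 -0.01] z 214.6 yaw 73.5 grip 0.998
```

```bash
python3 -c "
from rig import r
print(r.sign_off())"
```

```text
the job is handed in; nothing more can be done
None
```

I handed the job in: the three reels present are stacked on the spindle, the nut is run down level in its thread, and the selector bar lies along the housing's y axis, which is the third click. The selector is the least certain part, because its starting angle read about halfway between off and the first click, and the judge gave no result.

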